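# Fold out the splashback hook and hang up the reactor key

## Robot

A 7-joint arm with a two-finger parallel gripper is mounted at the origin on the work surface. World frame = base frame: x ahead of the robot, y to its left, z up, the work surface at z = 0. Lengths are in m, angles in rad, forces in N, time in s.
With the tool pointing down it reaches from about 0.425 to 0.95 m from the base axis. Payload 4.7 kg.
Tool frame: the origin (TCP) lies at the very end of the fingers, on their centre line; the grasp point (between the pads) lies 19 mm behind it; z points along the fingers, y is the direction in which the jaws open and shut (so a half turn about z gives the same grasp; the last joint's range is limited). The gripper opens to 87 mm and grips with 3 to 60 N. Pads are 19 mm wide; open, the fingers measure 117 mm over their backs; the gripper's body (75 mm by 190 mm) begins 51 mm behind the grasp point.
Start: joints at [1.249, 0.469, -0.049, 1.532, 0.024, 1.141, -0.082], TCP at [0.195, -0.646, 0.19] pointing down, gripper open.
Joint ranges: [-2.59, 2.59], [-0.33, 1.99], [-1.39, 1.29], [0.1, 2.45], [-1.04, 4.18], [0.21, 1.99], [-2.66, 2.66]. Speed limits (rad/s): [2.57, 2.57, 3.14, 3.14, 3.14, 3.14, 3.14].

## Interface

Orientations are given as a unit quaternion [x, y, z, w].
In Python, from rig import state, vision, workorder gives the robot as it stands.
- The arm moves only by the tool arm_command, never from a script. Its argument "steps" is a list of rows, each a list of 6 numbers: the shift along the tool's x, y, z in mm, then the turn, a rotation vector about the tool's x, y, z in rad. A call has 1 to 12 rows; each row is the pose to reach, as a shift and turn from the pose measured when the call began, along the tool's axes at that moment; what a row does not reach only later rows make up. A row lasts 1/10 s, in which the tool goes at most 50 mm and 8.59 degrees, less where a joint would pass 70% of its speed; a pose out of reach is approached as far as the arm can. A call with a gripper value outside its range is refused whole. "hand" is the closure, from 0 (fully open) to 1 (shut), set as the call begins (left out, the last holds). The fingers move at their own pace and stop on an object; the grip force is fixed at half the most. Time passes only in rows, so rows that repeat a pose let the fingers close. It gives the time, the measured TCP pose, the force and the opening at its end, in the units of the state.
- state(): the state, without advancing time (a new reading comes with each control period).
- vision.get_image(name): name is "side" or "top" or "wrist"; returns a dict with "frame" (400x640x3 uint8, blue, green, red), "fovy" (degrees; the focal length in pixels is half the picture's height over the tangent of half this angle, whatever the lens; pixels are square), "cx", "cy" (the principal point, pixels), "world_from_camera" (4x4, takes a point from camera to world coordinates). Camera axes: x right, y down, z forward; pixel columns grow to the right and rows downward; lengths in m; the calibration is good to about 2 mm. A picture is of the moment at which its call begins. There is no depth.
- workorder.hand_in(): hands the job in, once; it reports no verdict.
The state is a dict: "t": time; "q": joint angles; "qvel": joint speeds; "joint_torque": joint torques, N m; "tcp_pos": TCP position; "orientation": TCP orientation; "ft_force": force on the tool from outside, world axes, zero at the start; "wrist_torque": the same for the moment, N m; "opening": finger opening in m.
Only numpy, scipy, OpenCV 4.12 (cv2) and the standard library are available. Lean on these libraries where they do the work, as an engineer would, in place of code of your own. Each camera call takes 0.05 s, during which the arm holds its last target.

## Task

Swing the red folding hook on the small tiled upstand fully out to its stop. Then take the key with the blue grip from its rack, thread its eye over the hook's upturned end and slide it gently back along the hook until you feel it press on the rubber buffer (about 5 N will do, never over 15 N), and leave it hanging there on the hook, pointing down. Leave the beaker, the jar and the gauge alone.

Things in the scene. Friction and masses are not known exactly. Their poses are not given: they have to be found in the camera images.
- panel: Tiled upstand fixed on the bench, 200 wide (cap and foot 210), 30 thick, cap top 195 above the bench; on the cap at y 40 a wooden post, 36 wide, 30 deep, rises to 274 behind the hook. Origin: on the bench, middle of the width, in the plane of the tiled front face. x points into the wall (the face looks to -x; the cap overhangs it by 5), y along the wall, z up.
- buffer_root (a point): Where the brass stem of the black rubber buffer (18 diameter) leaves the front plane: on the post at panel y 40, 258 high, 33 above the hook; it meets the key's grip tab. Axes as the panel. The head stands out towards panel -x by 36 to 62, set by a screw, new each time, NOT measured: find it by feel. It yields 3 N/mm for 3 mm, then is hard; over 15 N is ramming.
- bracket: Steel bracket plate of the hook, 34 wide, 5 thick, on the tiled face and post from 139 to 271 high, around panel y 40. Origin and axes are those of the panel. Hinge clevis and knuckle have radius 9 about the pivot axis and reach 13 above and below the arm's centre line. It carries the hook arm.
- hook_pivot (a point): Vertical hinge axis of the hook at arm height, fixed on the bracket: 22 in front of the tiled face, at panel y = 40, 225 above the bench; axes as the panel.
- hook_arm (a joint): Swing of the red hook arm, rad: 0 folded flat along the wall (pointing to panel -y from the pivot), 1.571 fully out at its hard stop (pointing straight away from the wall, panel -x). Friction hinge, about 0.15 N m, stays where left; starts at 0 to 0.25. Round bar, 10 diameter; folded, its centre is 22 off the face and 30 above the cap: fingers fit on both sides near its outer end.
- hook_tip (a point): On the arm's centre line at its outer end, 90 from the pivot; there the end turns up, 10 diameter, to 13 above the arm's centre line. It turns with the arm.
- key: Reactor cover key, flat plate shape 10 thick (its x), 48 wide (y), 186 tall (z), 0.19 to 0.35 kg, upright in the rack. Origin: centre of its lower end. Fork 0 to 40 high, 44 wide; shank 24 wide from 40 to 100; eye 100 to 150; blue grip tab 30 wide from 150 to 186 (take it across the 30, y). Front and back are alike.
- key_eye (a point): Centre of the key's eye, 125 above the key's lower end: a square hole through the thickness, 24 wide (y), 26 high (z), with 12 of metal around. Same axes as the key. Hanging at rest it is 8 below the arm's centre line.
- rack: Grey rack fixed on the bench, foot 100 x 100, with an open-topped slot 13 wide (x) and 52 long (y) that holds the lower end of the key; slot floor 10 and rim 55 above the bench. Origin: centre of its underside.
- beaker: Loose glass beaker, 68 diameter, 85 high, origin at centre of its underside. Leave alone.
- jar: Loose amber jar, 56 diameter, 80 high, origin at centre of its underside. Leave alone.
- gauge: Loose pressure gauge on a steel foot 50 x 50, 113 high, dial 56 diameter, origin at centre of its underside. Leave alone.
Mind the look-alikes: they are no part of the job. What is shaped like the rack but green is not meant.

How it is judged:
By the outcome, as a careful person would: the job done as asked, in the order asked, and still so for the second after the job is handed in, with the robot touching nothing.
It also fails if it takes over 72 s, if anything falls off the work surface, if the arm or the gripper's body presses on something with over 40 N, if the wrist force passes 120 N, or if a joint passes its speed limit or range.

## Working session

There is one attempt and no reset: what is moved stays moved. The work goes in short steps, Python scripts to look and compute and a tool call to move; the robot and the scene stay as the last step left them, time stands still between calls to the robot, and variables do not carry over. Pictures are saved under pics/ and viewed, and the job is handed in when it is done.

Besides the shell and the picture viewer there is one more tool, called after "Request:" by a JSON object that holds its "fn" and its "kwargs", one argument or row to a line. arm_command: Moves the arm, as the interface text tells. Its arguments: {"type":"object","properties":{"steps":{"type":"array","items":{"type":"array","items":{"type":"number"}}},"hand":{"type":"number"}},"required":["steps"]}

```bash
ls; mkdir -p pics; cat > h.py <<'E'
import numpy as np,cv2
from rig import state,vision,workorder
from scipy.spatial.transform import Rotation as R
def grab(name,fn=None):
    d=vision.get_image(name)
    if fn: cv2.imwrite('pics/'+fn,d['frame'])
    np.save('pics/%s.npy'%(fn or name),d,allow_pickle=True)
    return d
def load(fn): return np.load('pics/%s.npy'%fn,allow_pickle=True).item()
def ray(d,u,v):
    f=d['frame'].shape[0]/2/np.tan(np.radians(d['fovy'])/2)
    T=np.array(d['world_from_camera'])
    r=T[:3,:3]@np.array([(u-d['cx'])/f,(v-d['cy'])/f,1.0]); return T[:3,3],r/np.linalg.norm(r)
def onz(d,u,v,z):
    o,r=ray(d,u,v); return o+r*(z-o[2])/r[2]
def proj(d,p):
    f=d['frame'].shape[0]/2/np.tan(np.radians(d['fovy'])/2)
    T=np.array(d['world_from_camera']); c=T[:3,:3].T@(np.asarray(p)-T[:3,3])
    return np.array([f*c[0]/c[2]+d['cx'],f*c[1]/c[2]+d['cy']])
def tri(d1,p1,d2,p2):
    o1,r1=ray(d1,*p1);o2,r2=ray(d2,*p2)
    A=np.stack([r1,-r2],1); s=np.linalg.lstsq(A,o2-o1,rcond=None)[0]
    a=o1+s[0]*r1;b=o2+s[1]*r2
    return (a+b)/2,np.linalg.norm(a-b)
def tool(p,q=None):
    """shift in tool axes (mm) to put TCP at p"""
    s=state();r=R.from_quat(s['orientation'])
    out=r.inv().apply(np.asarray(p)-s['tcp_pos'])*1000
    rv=None
    if q is not None: rv=(r.inv()*R.from_matrix(q)).as_rotvec()
    return out,rv
E
python3 - <<'E'
from h import *
for n in ['side','top','wrist']:
    d=grab(n,n+'1.png'); print(n,d['fovy'],d['cx'],d['cy'],np.round(d['world_from_camera'],3))
s=state();print({k:np.round(v,3) for k,v in s.items()})
E
```

```text
pics
side 52.00743762260146 318.7937364966254 202.48947110465355 [[-0.712 -0.431  0.554  0.137]
 [-0.702  0.447 -0.554  0.57 ]
 [-0.008 -0.784 -0.621  0.719]
 [ 0.     0.     0.     1.   ]]
top 46.27381287691127 328.0775901896357 202.5327141239407 [[ 0.011 -0.982  0.187  0.403]
 [-1.    -0.014 -0.012  0.077]
 [ 0.015 -0.187 -0.982  1.245]
 [ 0.     0.     0.     1.   ]]
wrist 59.06098131314429 320.1158294596691 199.39183240112172 [[ 0.289 -0.929 -0.23   0.257]
 [-0.957 -0.281 -0.069 -0.629]
 [-0.001  0.24  -0.971  0.382]
 [ 0.     0.     0.     1.   ]]
{'t': np.float64(0.15), 'q': array([ 1.249,  0.469, -0.049,  1.533,  0.024,  1.141, -0.082]), 'qvel': array([-0.001, -0.001, -0.001, -0.005,  0.001,  0.001, -0.001]), 'joint_torque': array([ 0.0000e+00, -5.0843e+01, -8.1000e-02, -2.3642e+01, -6.1000e-02,
        3.6000e-02,  0.0000e+00]), 'tcp_pos': array([ 0.195, -0.646,  0.189]), 'orientation': array([ 0.989,  0.146, -0.   , -0.001]), 'ft_force': array([-0.146, -0.235,  0.481]), 'wrist_torque': array([-0.035, -0.02 ,  0.023]), 'opening': np.float64(0.087)}
```

View pics/side1.png

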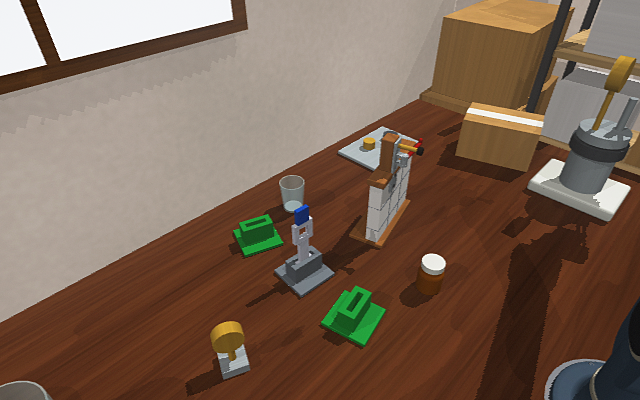

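View pics/top1.png

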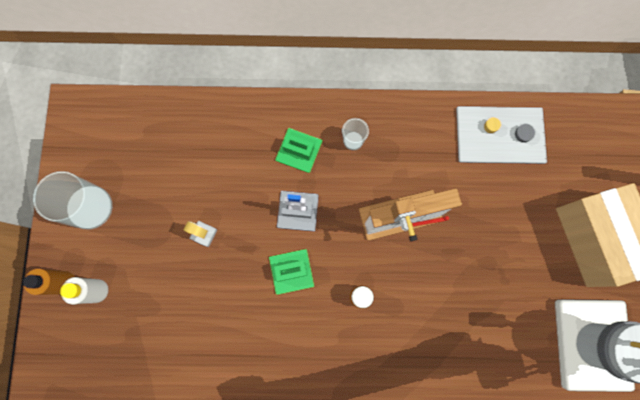

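View pics/wrist1.png

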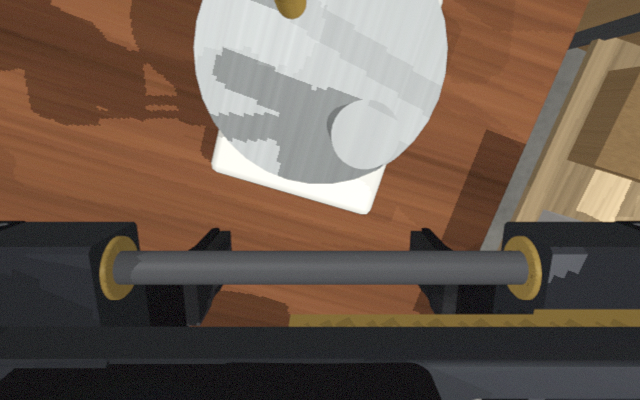

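```bash
python3 - <<'E'
from h import *
t=load('top1.png')['frame'];s=load('side1.png')['frame']
cv2.imwrite('pics/c1.png',cv2.resize(t[170:260,260:480],None,fx=3.6,fy=3.6,interpolation=cv2.INTER_CUBIC))
cv2.imwrite('pics/c2.png',cv2.resize(s[120:320,260:440],None,fx=4,fy=3,interpolation=cv2.INTER_CUBIC)[:600])
cv2.imwrite('pics/c3.png',cv2.resize(s[120:200,350:440],None,fx=7,fy=7,interpolation=cv2.INTER_CUBIC))
E
```

```text
(no output)
```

View pics/c1.png

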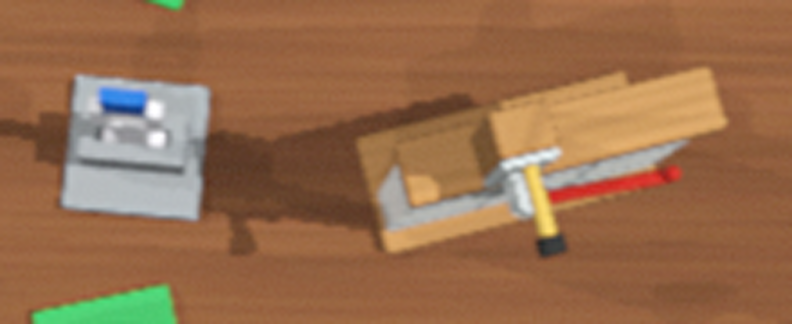

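View pics/c2.png

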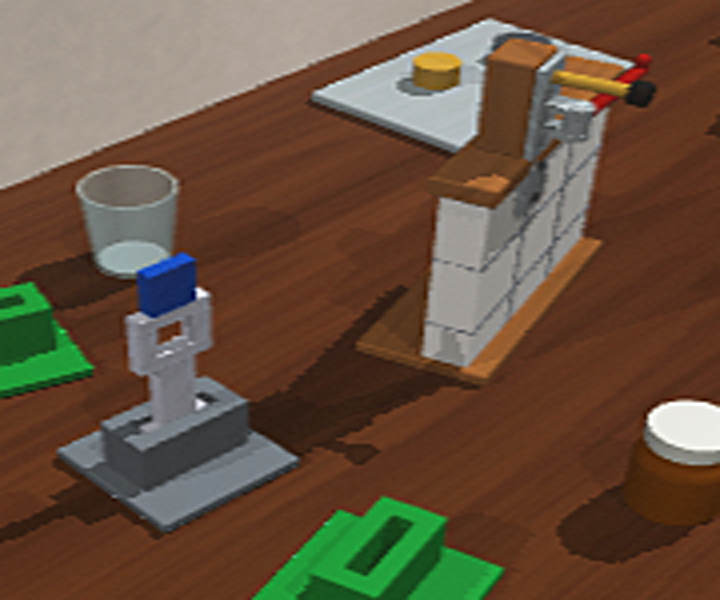

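View pics/c3.png

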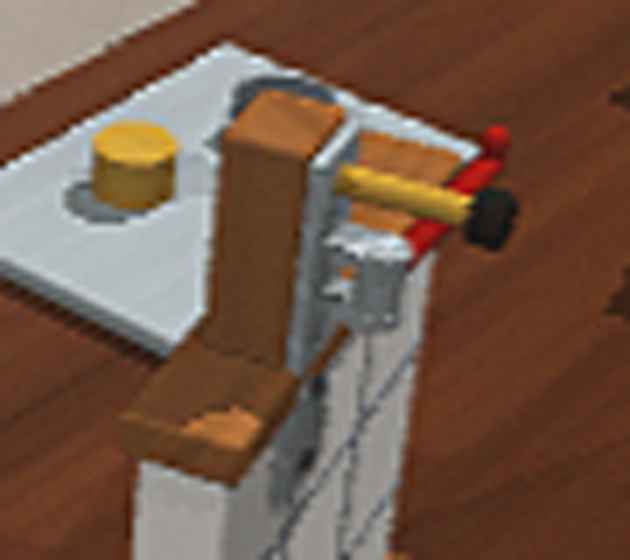

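```bash
python3 - <<'E'
from h import *
t=load('top1.png')['frame'];s=load('side1.png')['frame']
def crop(im,x0,y0,w,h,k,fn):
    c=cv2.resize(im[y0:y0+h,x0:x0+w],None,fx=k,fy=k,interpolation=cv2.INTER_CUBIC)
    for i in range(0,w,10):
        cv2.line(c,(i*k,0),(i*k,6),(0,255,255),1); cv2.putText(c,str(x0+i),(i*k,16),0,.35,(0,255,255),1)
    for j in range(0,h,10):
        cv2.line(c,(0,j*k),(6,j*k),(0,255,255),1); cv2.putText(c,str(y0+j),(8,j*k+4),0,.35,(0,255,255),1)
    cv2.imwrite('pics/'+fn,c)
crop(t,355,180,110,65,7,'d1.png')
crop(s,365,120,65,75,8,'d2.png')
crop(t,270,180,60,60,9,'d3.png')
crop(s,270,195,70,100,6,'d4.png')
crop(s,345,160,75,90,6,'d5.png')
E
```

```text
(no output)
```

View pics/d1.png

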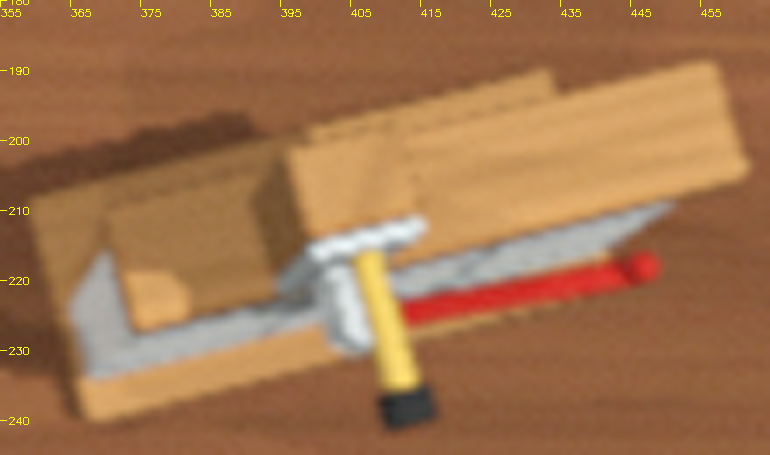

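View pics/d2.png

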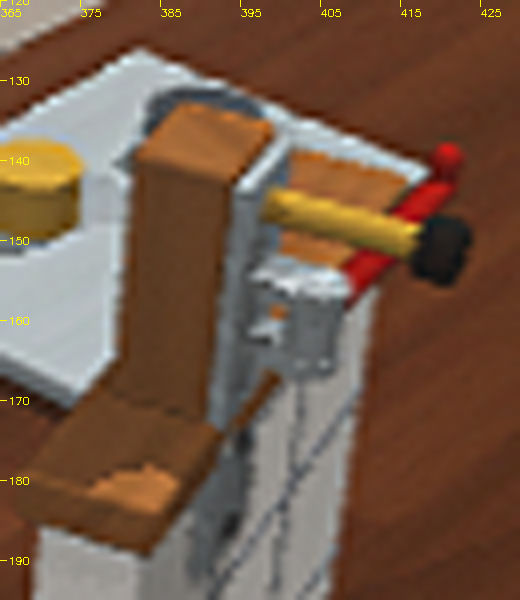

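View pics/d3.png

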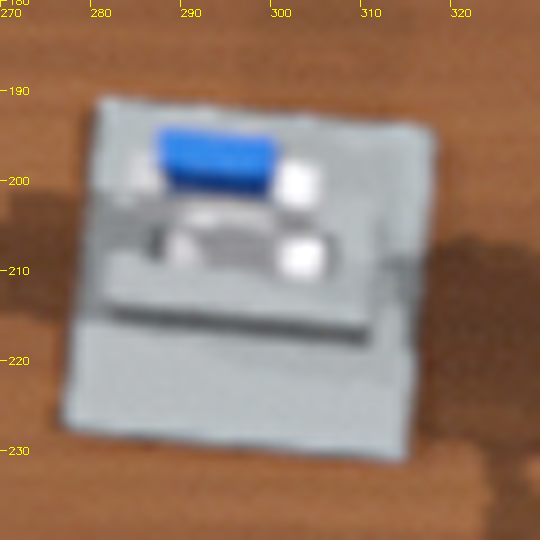

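View pics/d4.png

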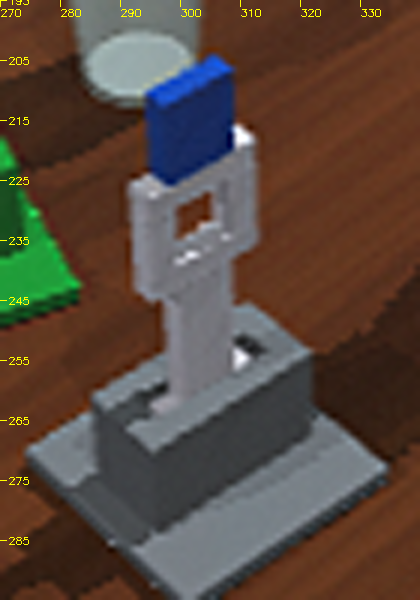

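View pics/d5.png

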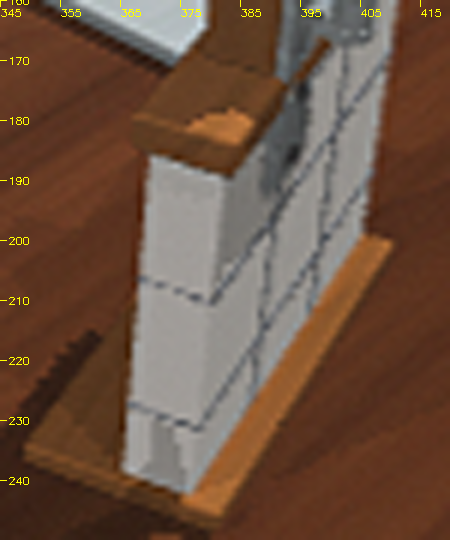

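```bash
cat > m.py <<'E'
from h import *
t=load('top1.png');s=load('side1.png')
A=onz(t,374.6,227.4,.195);B=onz(t,461.9,204,.195);C=onz(t,457.3,189,.195)
print('cap top-view',A,B,C,np.linalg.norm(A-B),np.linalg.norm(B-C)); d=A-B;print('yaw',np.degrees(np.arctan2(-d[0],d[1])))
# side cap: front +y
k=6
print('cap +y front side', onz(s,345+235/6,160+168/6,.195), onz(s,345+145/6,160+115/6,.195))
P=[tri(t,(396.7,201.4),s,(365+133/8,120+153/8)),tri(t,(398.9,213.6),s,(365+232/8,120+185/8))]
print('post back+y, front+y',P)
print('tip',tri(t,(447.1,217.5),s,(420.9,139.2)))
print('buffer head',tri(t,(413.3,238),s,(420.3,151.2)))
print('key top corners top view',[onz(t,270+a/9,180+b/9,.196) for a,b in[(160,130),(275,138),(272,185),(165,178)]])
k=6
print('side',[onz(s,270+a/6,195+b/6,.196) for a,b in[(147,95),(218,57),(235,68),(165,107)]])
print('rack foot',[onz(t,270+a/9,180+b/9,.006) for a,b in[(98,98),(435,128),(405,460),(65,428)]])
print('eye',tri(s,(270+195/6,195+215/6),t,(296,200)))
E
python3 m.py
```

```text
cap top-view [ 0.54793733 -0.04228571  0.195     ] [ 0.60462851 -0.2430859   0.195     ] [ 0.63969402 -0.23393505  0.195     ] 0.20864947431600842 0.03623987234451511
yaw 15.765769405574924
cap +y front side [ 0.53936431 -0.03119318  0.195     ] [ 0.58342748 -0.03452257  0.195     ]
post back+y, front+y [(array([ 0.59328401, -0.08082059,  0.272943  ]), np.float64(0.00020844962601534542)), (array([ 0.56589305, -0.08597898,  0.2721335 ]), np.float64(0.0033876543416097396))]
tip (array([ 0.56515274, -0.1972717 ,  0.23620112]), np.float64(0.0023698311449682308))
buffer head (array([ 0.51696569, -0.11740901,  0.25863902]), np.float64(0.001443233876211539))
key top corners top view [array([0.62112755, 0.15602383, 0.196     ]), array([0.61946669, 0.12679435, 0.196     ]), array([0.60729557, 0.12728506, 0.196     ]), array([0.60872362, 0.15442002, 0.196     ])]
side [array([0.62047729, 0.15614603, 0.196     ]), array([0.61802827, 0.12551247, 0.196     ]), array([0.60959561, 0.12565762, 0.196     ]), array([0.61156874, 0.15624138, 0.196     ])]
rack foot [array([0.67012032, 0.18921642, 0.006     ]), array([0.66235352, 0.08788239, 0.006     ]), array([0.56191212, 0.09524887, 0.006     ]), array([0.57013177, 0.19597326, 0.006     ])]
eye (array([0.61974371, 0.13966228, 0.13197499]), np.float64(0.003032095641940022))
```

```bash
cat >> h.py <<'E'
YAW=np.radians(15.8);O=np.array([.5811,-.1413])
def P2W(x,y,z): # panel mm -> world m
    c,s=np.cos(YAW),np.sin(YAW); return np.array([O[0]+(c*x-s*y)/1e3,O[1]+(s*x+c*y)/1e3,z/1e3])
def W2P(p):
    c,s=np.cos(YAW),np.sin(YAW);d=(np.asarray(p)[:2]-O)*1e3
    return np.array([c*d[0]+s*d[1],-s*d[0]+c*d[1],p[2]*1e3])
def down(yaw): # tool x at yaw in world, z down
    c,s=np.cos(yaw),np.sin(yaw); return np.array([[c,s,0],[s,-c,0],[0,0,-1.]])
def go(p,yaw=YAW):
    sh,rv=tool(p,down(yaw)); print('shift',np.round(sh,1),'rot',np.round(rv,4)); return sh,rv
def where():
    s=state();r=R.from_quat(s['orientation']).as_matrix()
    print('t',round(float(s['t']),2),'W',np.round(s['tcp_pos'],4),'P',np.round(W2P(s['tcp_pos']),1),'yaw',np.round(np.degrees(np.arctan2(r[1,0],r[0,0])),2),'tilt',np.round(r[:2,2],4),'F',np.round(s['ft_force'],1),'T',np.round(s['wrist_torque'],2),'op',round(float(s['opening']),4))
E
python3 - <<'E'
from h import *
t=load('top1.png')
print([np.round(onz(t,u,v,.15),2) for u,v in [(557,208),(587,288),(640,185)]])
print(np.round(W2P(onz(t,447.1,217.5,.238)),1))
where()
for th in [.0]: pass
print('wp over', P2W(-5,-53,330)); go(P2W(-5,-53,330))
E
```

```text
[array([ 0.61, -0.49,  0.15]), array([ 0.42, -0.54,  0.15]), array([ 0.67, -0.69,  0.15])]
[-29.6 -48.7 238. ]
t 0.15 W [ 0.1947 -0.6458  0.1892] P [-509.2 -380.2  189.2] yaw 16.78 tilt [-0.0005  0.0014] F [-0.1 -0.2  0.5] T [-0.03 -0.02  0.02] op 0.0869
wp over [ 0.59071976 -0.19365895  0.33      ]
shift [ 509.7 -318.8 -140.3] rot [-0.0015  0.0001  0.017 ]
```

Request:
{"fn": "arm_command", "kwargs": {
  "steps": [
    [0,0,-50,0,0,0],
    [0,0,-100,0,0,0],
    [0,0,-150,0,0,0],
    [20,-40,-170,0,0,0.017],
    [60,-70,-170,0,0,0.017],
    [100,-95,-170,0,0,0.017],
    [140,-120,-170,0,0,0.017],
    [180,-145,-170,0,0,0.017],
    [220,-170,-170,0,0,0.017],
    [260,-190,-170,0,0,0.017],
    [300,-215,-170,0,0,0.017],
    [340,-235,-170,0,0,0.017]
  ],
  "hand": 1
}}

```text
t: 1.35
tcp_pos: [0.4533, -0.3209, 0.3596]
orientation: [0.99, 0.138, -0.0, -0.001]
ft_force: [1.0, -0.9, 0.2]
opening: 0.0028
```

```bash
python3 - <<'E'
from h import *
where(); go(P2W(-5,-53,330)); go(P2W(-5,-53,215))
E
```

```text
t 1.35 W [ 0.4533 -0.3209  0.3596] P [-171.9 -138.   359.6] yaw 15.83 tilt [-0.0007  0.0014] F [ 1.  -0.9  0.2] T [-0.07 -0.04  0.02] op 0.0028
shift [166.9 -84.8  29.7] rot [-0.0016  0.0002  0.0005]
shift [167.  -84.7 144.7] rot [-0.0016  0.0002  0.0005]
```

Request:
{"fn": "arm_command", "kwargs": {
  "steps": [
    [40,-20,10,0,0,0],
    [80,-40,20,0,0,0],
    [120,-60,30,0,0,0],
    [150,-76,30,0,0,0],
    [167,-85,30,0,0,0],
    [167,-85,30,0,0,0],
    [167,-85,30,0,0,0]
  ]
}}

```text
t: 2.05
tcp_pos: [0.5903, -0.194, 0.3292]
orientation: [0.99, 0.138, -0.001, -0.001]
ft_force: [0.7, 0.3, -0.5]
opening: 0.0002
```

```bash
cat > crop.py <<'E'
from h import *
def crop(im,x0,y0,w,h,k,fn):
    c=cv2.resize(im[y0:y0+h,x0:x0+w],None,fx=k,fy=k,interpolation=cv2.INTER_CUBIC)
    for i in range(0,w,10):
        cv2.line(c,(i*k,0),(i*k,6),(0,255,255),1); cv2.putText(c,str(x0+i),(i*k,16),0,.35,(0,255,255),1)
    for j in range(0,h,10):
        cv2.line(c,(0,j*k),(6,j*k),(0,255,255),1); cv2.putText(c,str(y0+j),(8,j*k+4),0,.35,(0,255,255),1)
    cv2.imwrite('pics/'+fn,c)
E
python3 - <<'E'
from h import *
where(); go(P2W(-5,-53,215)); grab('wrist','wrist2.png'); grab('side','side2.png')
E
```

```text
t 2.05 W [ 0.5903 -0.194   0.3292] P [ -5.5 -53.2 329.2] yaw 15.82 tilt [-0.0019  0.001 ] F [ 0.7  0.3 -0.5] T [ 0.   -0.03  0.05] op 0.0002
shift [  0.7  -0.  114.2] rot [-0.0014  0.0016  0.0004]
```

View pics/wrist2.png

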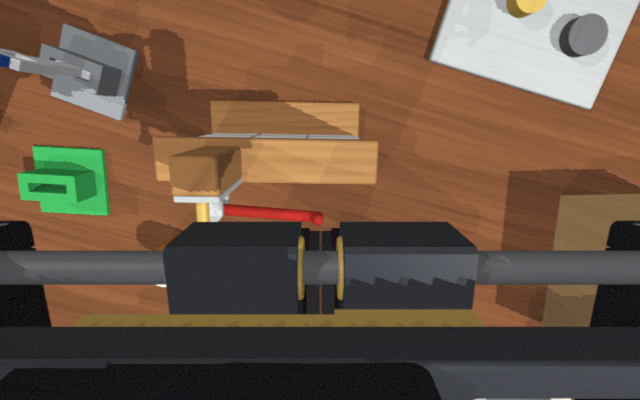

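View pics/side2.png

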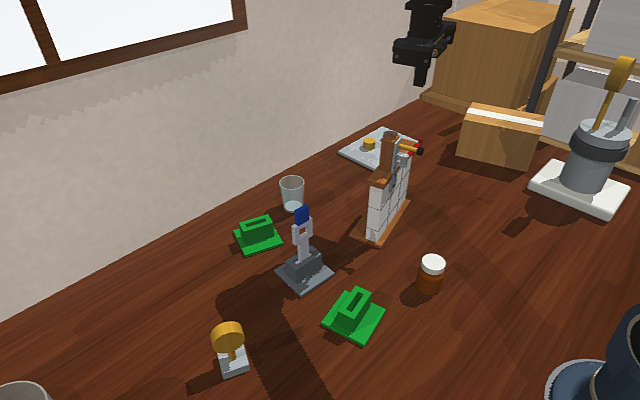

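```bash
python3 - <<'E'
from h import *
w=load('wrist2.png')
for n,u,v,z in [('cap+yback',154.5,138,.195),('cap+yfront',157,180,.195),('cap-yback',378,142,.195),('cap-yfront',377,184.5,.195),('tip',318,217,.238)]:
    p=onz(w,u,v,z); print(n,np.round(p,4),np.round(W2P(p),1))
print(np.round(np.array(w['world_from_camera']),3))
E
```

```text
cap+yback [ 0.5892 -0.0382  0.195 ] [ 35.8  97.  195. ]
cap+yfront [ 0.551  -0.0469  0.195 ] [ -3.3  99.  195. ]
cap-yback [ 0.6417 -0.2363  0.195 ] [  32.5 -107.9  195. ]
cap-yfront [ 0.6036 -0.2478  0.195 ] [  -7.3 -108.6  195. ]
tip [ 0.5701 -0.1996  0.238 ] [-26.5 -53.1 238. ]
[[ 0.273 -0.933 -0.232  0.653]
 [-0.962 -0.265 -0.066 -0.178]
 [-0.     0.242 -0.97   0.522]
 [ 0.     0.     0.     1.   ]]
```

Request:
{"fn": "arm_command", "kwargs": {
  "steps": [
    [0,0,45,0,0,0],
    [0,0,85,0,0,0],
    [0,0,105,0,0,0],
    [0,0,116,0,0,0],
    [0,0,116,0,0,0],
    [0,0,116,0,0,0]
  ]
}}

```text
t: 2.75
tcp_pos: [0.5902, -0.196, 0.2151]
orientation: [0.991, 0.136, 0.0, 0.0]
ft_force: [-0.2, 0.4, -0.5]
opening: 0.0008
```

```bash
python3 - <<'E'
from h import *
from crop import crop
where()
s=grab('side','side3.png'); t=grab('top','top3.png')
crop(s['frame'],340,80,110,100,6,'e1.png');crop(t['frame'],370,150,110,100,6,'e2.png')
th=np.linspace(.09,np.pi/2,11)
for a in th:
    u=np.array([-np.sin(a),-np.cos(a)]);tt=np.array([-np.cos(a),np.sin(a)])
    c=np.array([-22,40])+78*u-5*tt+np.array([10,-15]); p=P2W(c[0],c[1],213)
    print(round(a,2),np.round(c,1),np.round(tool(p)[0],1))
E
```

```text
t 2.75 W [ 0.5902 -0.196   0.2151] P [ -6.1 -55.1 215.1] yaw 15.62 tilt [ 0.0009 -0.0004] F [-0.2  0.4 -0.5] T [0.05 0.   0.01] op 0.0008
0.09 [-14.  -53.1] [-8.4 -1.7  2.6]
0.24 [-25.5 -52. ] [-20.   -2.9   2.5]
0.39 [-36.7 -49.1] [-31.2  -5.7   2.5]
0.53 [-47.4 -44.7] [-41.8 -10.1   2.5]
0.68 [-57.3 -38.7] [-51.8 -16.1   2.5]
0.83 [-66.2 -31.3] [-60.7 -23.4   2.4]
0.98 [-73.9 -22.7] [-68.4 -32.    2.4]
1.13 [-80.3 -13. ] [-74.8 -41.7   2.4]
1.27 [-85.1  -2.5] [-79.7 -52.2   2.4]
1.42 [-88.4   8.5] [-83.  -63.2   2.4]
1.57 [-90.  20.] [-84.6 -74.7   2.4]
```

View pics/e1.png

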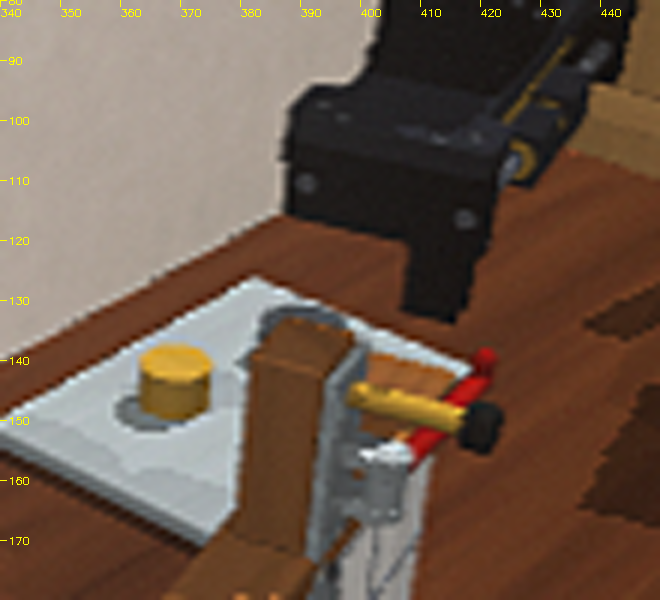

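View pics/e2.png

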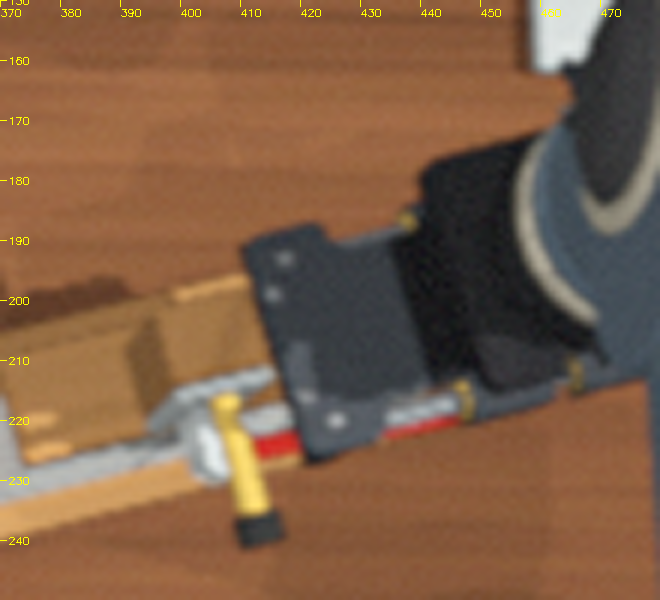

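```bash
python3 - <<'E'
from h import *
where();s=load('side3.png');t=load('top3.png')
p=state()['tcp_pos']
print(proj(s,p),proj(t,p), proj(s,P2W(-30,-49,238)),proj(t,P2W(-30,-49,238)))
print(proj(s,P2W(16,-39,215)),proj(s,P2W(-4,-39,215)))
E
```

```text
t 2.85 W [ 0.5907 -0.1956  0.2156] P [ -5.6 -54.9 215.6] yaw 15.66 tilt [ 0.0019 -0.0006] F [ 0.2  0.4 -0.2] T [-0.    0.01 -0.03] op 0.0006
[409.77658709 143.24340982] [443.7953278  208.14217568] [420.18875997 138.49282653] [447.28742277 217.65107179]
[398.93878701 144.2752994 ] [406.90653189 146.27884173]
```

```bash
python3 - <<'E'
from h import *
from crop import crop
s2=load('side2.png');s=load('side3.png')
print(proj(s2,[.5903,-.194,.3292]))
crop(s2['frame'],380,0,80,100,6,'f1.png')
n=grab('side','side4.png');crop(n['frame'],380,60,80,100,6,'f2.png');where()
E
```

```text
[416.0618075   99.18225074]
t 2.9 W [ 0.5905 -0.1955  0.2154] P [ -5.7 -54.8 215.4] yaw 15.67 tilt [ 0.0015 -0.0005] F [-0.3 -1.   0. ] T [-0.04  0.03 -0.02] op 0.0005
```

View pics/f1.png

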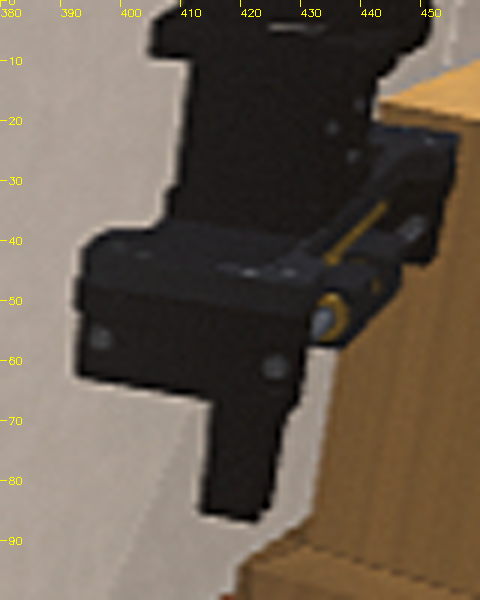

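View pics/f2.png

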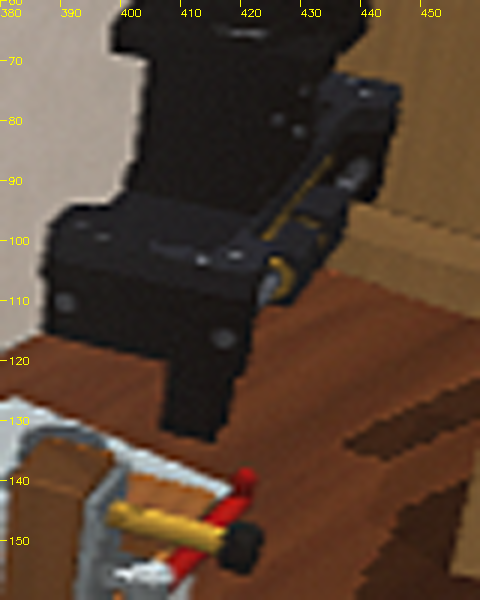

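```bash
python3 - <<'E'
from h import *
from crop import crop
w=load('wrist1.png')
br=lambda im:np.clip(255*(im/255.)**.45,0,255).astype(np.uint8)
crop(br(w['frame']),90,200,460,140,1,'x.png')
c=br(w['frame'])[200:340,90:550]; cv2.imwrite('pics/g1.png',cv2.resize(c,None,fx=1.7,fy=1.7))
crop(br(load('side4.png')['frame']),380,90,60,60,9,'g2.png')
s=state();r=R.from_quat(s['orientation']).as_matrix()
T=np.array([0.1947,-.6458,.1892]);Rm=down(np.radians(16.78))
for y in(-.0435,.0435):
  for x in (-.0095,.0095):
    for z in (0,-.03): print(x,y,z,proj(w,T+Rm@np.array([x,y,z])))
n=load('side4.png');T=np.array(s['tcp_pos'])
for z in (0,-.03):
  for x in (-.01,.01): print(x,z,proj(n,T+r@np.array([x,-.015,z])))
E
```

```text
-0.0095 -0.0435 0 [242.60715768 243.47226016]
-0.0095 -0.0435 -0.03 [229.7589101  265.18568205]
0.0095 -0.0435 0 [240.86908052 212.04133557]
0.0095 -0.0435 -0.03 [227.38458297 228.99946233]
-0.0095 0.0435 0 [392.20286918 243.60310409]
-0.0095 0.0435 -0.03 [404.07932062 265.34321271]
0.0095 0.0435 0 [393.86346298 212.16872584]
0.0095 0.0435 -0.03 [406.33734098 229.15252522]
-0.01 0 [411.72323023 147.19065979]
0.01 0 [403.69216466 145.15289648]
-0.01 -0.03 [413.43932094 136.03474379]
0.01 -0.03 [405.23909212 134.0462292 ]
```

View pics/g1.png

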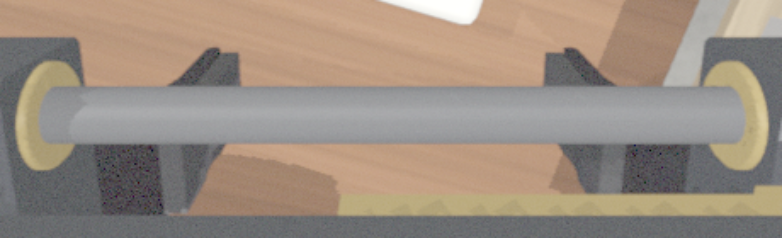

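View pics/g2.png

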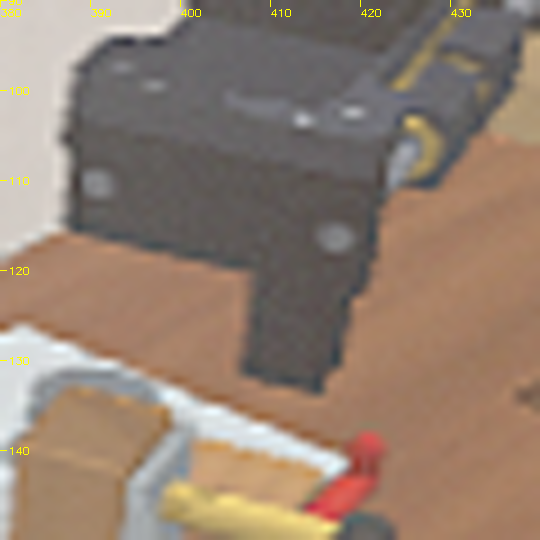

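Request:
{"fn": "arm_command", "kwargs": {
  "steps": [
    [-5,0,2,0,0,0],
    [-10,-2,2,0,0,0],
    [-15,-3,2,0,0,0],
    [-20,-3,2,0,0,0],
    [-25,-4,2,0,0,0],
    [-31,-6,2,0,0,0],
    [-31,-6,2,0,0,0]
  ]
}}

```text
t: 3.6
tcp_pos: [0.5582, -0.1983, 0.2134]
orientation: [0.991, 0.136, 0.0, 0.0]
ft_force: [0.3, 0.0, 0.2]
opening: 0.0008
```

```bash
python3 - <<'E'
from h import *
from crop import crop
where()
s=grab('side','side5.png')
crop(s['frame'],340,80,110,100,6,'e3.png')
E
```

```text
t 3.6 W [ 0.5582 -0.1983  0.2134] P [-37.6 -48.6 213.4] yaw 15.64 tilt [ 0.0011 -0.0008] F [0.3 0.  0.2] T [-0.04  0.01 -0.05] op 0.0008
```

View pics/e3.png

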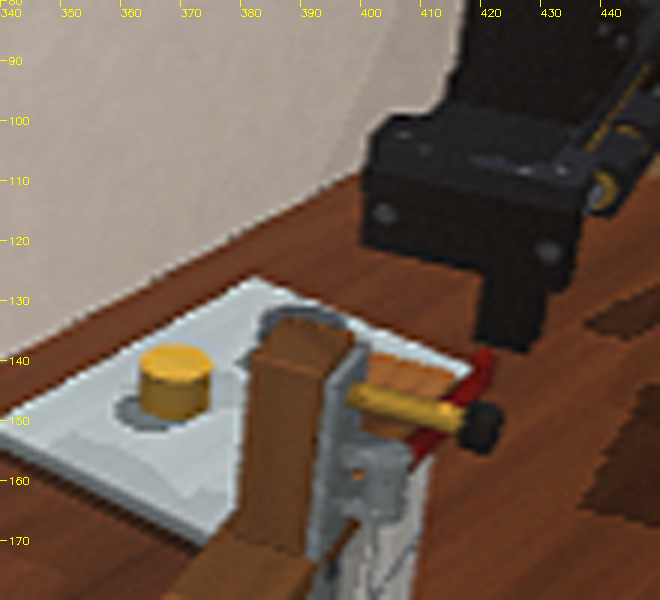

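```bash
python3 - <<'E'
from h import *
s=load('side5.png');T=np.array([.5582,-.1983,.2134]);r=down(np.radians(15.64))
for yo in (0,-.01,-.015,-.02):
  for uv in [(419.2,136.7),(427.8,138.7)]:
    o,d=ray(s,*uv); o2=r.T@(o-T);d2=r.T@d; k=(yo-o2[1])/d2[1]; print(yo,np.round(1e3*(o2+k*d2),1))
E
```

```text
0 [ 10.4   0.  -28.8]
0 [-10.1   0.  -29. ]
-0.01 [  8.  -10.  -34.4]
-0.01 [-12.3 -10.  -34.5]
-0.015 [  6.8 -15.  -37.2]
-0.015 [-13.4 -15.  -37.3]
-0.02 [  5.6 -20.  -39.9]
-0.02 [-14.5 -20.  -40.1]
```

```bash
python3 - <<'E'
from h import *
s=load('side5.png');T=np.array([.5582,-.1983,.2134]);r=down(np.radians(15.64))
for z in (.275,.283,.29):
  for uv in [(400,120.5),(420.3,125),(435.8,128.3)]:
    print(z,np.round(1e3*(r.T@(onz(s,*uv,z)-T)),1))
print(np.round(state()['q'],2))
E
```

```text
0.275 [ 59.4  -6.3 -61.6]
0.275 [ 10.9  -5.5 -61.6]
0.275 [-24.7  -4.4 -61.6]
0.283 [ 54.7 -21.5 -69.6]
0.283 [  7.2 -20.8 -69.6]
0.283 [-27.8 -19.7 -69.6]
0.29 [ 50.7 -34.9 -76.6]
0.29 [  3.9 -34.2 -76.6]
0.29 [-30.5 -33.1 -76.6]
[ 0.55  0.34 -0.36  1.69  0.13  1.13 -1.15]
```

Request:
{"fn": "arm_command", "kwargs": {
  "steps": [
    [0,0,-25,0,0,-0.14],
    [10,0,-40,0,0,-0.28],
    [20,0,-40,0,0,-0.42],
    [30,0,-40,0,0,-0.56],
    [43,0,-40,0,0,-0.7],
    [43,0,-40,0,0,-0.84],
    [43,0,-40,0,0,-0.98],
    [43,0,-40,0,0,-1.12],
    [43,0,-40,0,0,-1.26],
    [43,0,-40,0,0,-1.4],
    [43,0,-40,0,0,-1.47],
    [43,0,-40,0,0,-1.47]
  ]
}}

```text
t: 4.85
tcp_pos: [0.6003, -0.1866, 0.2534]
orientation: [0.644, 0.765, 0.001, 0.001]
ft_force: [0.5, -0.6, 0.0]
opening: 0.0005
```

```bash
python3 - <<'E'
from h import *
where();print(np.round(state()['q'],2))
go(P2W(5,-50,197),YAW+np.pi/2-.1)
E
```

```text
t 4.85 W [ 0.6003 -0.1866  0.2534] P [  6.1 -48.8 253.4] yaw 99.87 tilt [ 0.0018 -0.0002] F [ 0.5 -0.6  0. ] T [ 0.05 -0.12 -0.01] op 0.0005
[ 0.7   0.42 -0.65  1.54  0.26  1.27  0.19]
shift [-1.3 -1.1 56.4] rot [ 0.0018  0.0005 -0.0036]
```

Request:
{"fn": "arm_command", "kwargs": {
  "steps": [
    [-1,0,25,0,0,0],
    [-1,0,45,0,0,0],
    [-1,0,57,0,0,0],
    [-1,0,57,0,0,0],
    [-1,0,57,0,0,0]
  ]
}}

```text
t: 5.35
tcp_pos: [0.6011, -0.1875, 0.197]
orientation: [0.644, 0.765, 0.001, 0.001]
ft_force: [0.2, 0.6, 0.7]
opening: 0.0006
```

```bash
python3 - <<'E'
from h import *
from crop import crop
where()
s=grab('side','side6.png')
crop(s['frame'],340,80,110,100,6,'e4.png')
h=12
for a in np.linspace(.1,1.62,12):
    u=np.array([-np.sin(a),-np.cos(a)]);tt=np.array([-np.cos(a),np.sin(a)])
    c=np.array([-22,40])+90*u-(5+h)*tt; sh,rv=tool(P2W(c[0],c[1],197),down(YAW+np.pi/2-a))
    print(round(a,2),np.round(c,1),np.round(sh,1),np.round(rv,3))
E
```

```text
t 5.35 W [ 0.6011 -0.1875  0.197 ] P [  6.6 -49.9 197. ] yaw 99.84 tilt [ 0.0027 -0.0002] F [0.2 0.6 0.7] T [-0.   -0.19  0.02] op 0.0006
0.1 [-14.1 -51.2] [ -3.5 -20.8   0.4] [ 0.004  0.001 -0.004]
0.24 [-26.7 -51.5] [ -5.  -33.3   0.4] [0.004 0.001 0.134]
0.38 [-39.3 -49.9] [ -4.8 -46.    0.3] [0.004 0.001 0.272]
0.51 [-51.5 -46.7] [ -2.8 -58.4   0.3] [0.004 0.    0.411]
0.65 [-63.2 -41.8] [  0.8 -70.6   0.2] [0.004 0.    0.549]
0.79 [-74.  -35.4] [  6.1 -82.    0.2] [ 0.004 -0.     0.687]
0.93 [-83.9 -27.5] [ 12.9 -92.7   0.1] [ 0.004 -0.     0.825]
1.07 [-92.6 -18.3] [ 2.120e+01 -1.023e+02  1.000e-01] [ 0.004 -0.001  0.963]
1.21 [-100.   -8.] [ 3.060e+01 -1.107e+02  1.000e-01] [ 4.000e-03 -1.000e-03  1.102e+00]
1.34 [-105.9    3.2] [  41.1 -117.7    0. ] [ 4.00e-03 -1.00e-03  1.24e+00]
1.48 [-110.1   15.1] [  52.5 -123.2   -0. ] [ 0.004 -0.002  1.378]
1.62 [-112.7   27.4] [  64.6 -127.    -0. ] [ 0.004 -0.002  1.516]
```

View pics/e4.png

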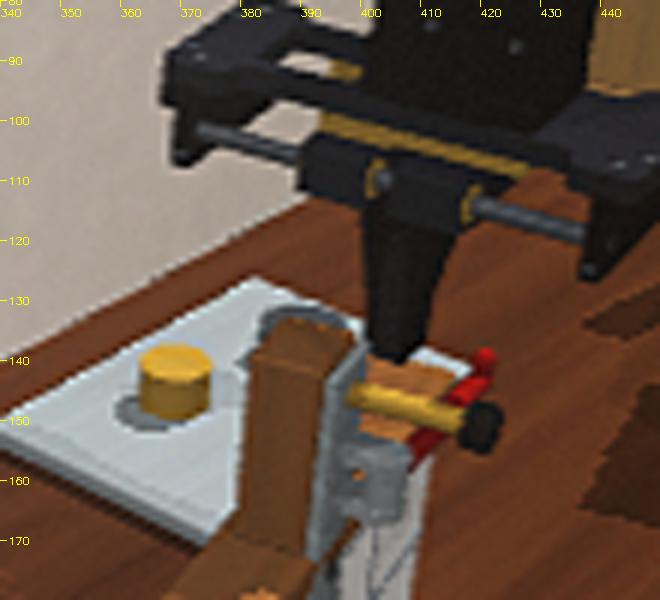

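```bash
python3 - <<'E'
from h import *
s=load('side6.png');T=np.array([.6011,-.1875,.197]);r=down(np.radians(99.84))
print('tcp proj',proj(s,T))
for xo in (0,.01):
  for uv in [(401.5,138.7),(407.2,140)]:
    o,d=ray(s,*uv); o2=r.T@(o-T);d2=r.T@d; k=(xo-o2[0])/d2[0]; print(xo,np.round(1e3*(o2+k*d2),1))
E
```

```text
tcp proj [403.29385734 149.60827756]
0 [  0.    8.3 -27.6]
0 [  0.   -6.5 -28.8]
0.01 [ 10.    4.3 -33.6]
0.01 [ 10.  -10.3 -34.7]
```

```bash
python3 - <<'E'
from h import *
h=8
for a in np.append(np.linspace(.12,1.5,10),[1.54]):
    u=np.array([-np.sin(a),-np.cos(a)]);tt=np.array([-np.cos(a),np.sin(a)])
    c=np.array([-22,40])+94*u-(5+h)*tt; sh,rv=tool(P2W(c[0],c[1],194),down(YAW+np.pi/2-a))
    print(round(a,2),np.round(c,1),np.round(sh,1),np.round(rv,3))
E
```

```text
0.12 [-20.3 -54.9] [ -7.7 -26.6   3.4] [0.004 0.001 0.016]
0.27 [-34.9 -54. ] [ -8.4 -41.2   3.3] [0.004 0.001 0.169]
0.43 [-49.1 -51. ] [ -6.8 -55.6   3.3] [0.004 0.    0.323]
0.58 [-62.6 -45.8] [ -3.  -69.6   3.2] [0.004 0.    0.476]
0.73 [-75.3 -38.5] [  2.8 -82.9   3.2] [ 0.004 -0.     0.629]
0.89 [-86.6 -29.5] [ 10.7 -95.2   3.1] [ 0.004 -0.     0.783]
1.04 [-96.5 -18.8] [  20.3 -106.1    3.1] [ 0.004 -0.001  0.936]
1.19 [-104.6   -6.7] [  31.4 -115.4    3. ] [ 4.000e-03 -1.000e-03  1.089e+00]
1.35 [-110.8    6.4] [  43.9 -122.9    3. ] [ 4.000e-03 -1.000e-03  1.243e+00]
1.5 [-114.8   20.4] [  57.3 -128.4    3. ] [ 0.004 -0.002  1.396]
1.54 [-115.6   24.1] [  61.  -129.5    3. ] [ 0.004 -0.002  1.436]
```

Request:
{"fn": "arm_command", "kwargs": {
  "steps": [
    [-4,-10,3,0,0,0],
    [-8,-20,3,0,0,0.01],
    [-8,-27,3,0,0,0.02],
    [-8,-34,3,0,0,0.09],
    [-8,-41,3,0,0,0.17],
    [-8,-48,3,0,0,0.25],
    [-7,-56,3,0,0,0.32],
    [-5,-63,3,0,0,0.4],
    [-3,-70,3,0,0,0.48],
    [-3,-70,3,0,0,0.48]
  ]
}}

```text
t: 6.4
tcp_pos: [0.532, -0.203, 0.1949]
orientation: [0.808, 0.59, 0.001, 0.002]
ft_force: [-0.1, -0.6, 0.9]
opening: 0.0006
```

```bash
python3 - <<'E'
from h import *
from crop import crop
where()
s=grab('side','side7.png')
crop(s['frame'],340,80,110,100,6,'e5.png')
h=8
for a in np.append(np.linspace(.58,1.5,7),[1.54,1.57]):
    u=np.array([-np.sin(a),-np.cos(a)]);tt=np.array([-np.cos(a),np.sin(a)])
    c=np.array([-22,40])+94*u-(5+h)*tt; sh,rv=tool(P2W(c[0],c[1],194),down(YAW+np.pi/2-a))
    print(round(a,2),np.round(c,1),np.round(sh,1),np.round(rv,3))
E
```

```text
t 6.4 W [ 0.532  -0.203   0.1949] P [-64.1 -46.  194.9] yaw 72.27 tilt [ 0.0041 -0.0017] F [-0.1 -0.6  0.9] T [-0.05 -0.08  0.02] op 0.0006
0.58 [-62.6 -45.8] [0.8 0.8 0.7] [ 0.004  0.    -0.003]
0.73 [-75.3 -38.5] [ -0.1 -13.7   0.7] [ 0.004 -0.     0.15 ]
0.89 [-86.6 -29.5] [  1.1 -28.2   0.6] [ 0.004 -0.     0.303]
1.04 [-96.5 -18.8] [  4.6 -42.3   0.6] [ 0.004 -0.001  0.457]
1.19 [-104.6   -6.7] [ 10.2 -55.7   0.5] [ 0.004 -0.001  0.61 ]
1.35 [-110.8    6.4] [ 17.8 -68.1   0.5] [ 0.004 -0.001  0.763]
1.5 [-114.8   20.4] [ 27.2 -79.2   0.4] [ 0.004 -0.002  0.917]
1.54 [-115.6   24.1] [ 29.9 -81.8   0.4] [ 0.004 -0.002  0.957]
1.57 [-116.    26.9] [ 32.  -83.7   0.4] [ 0.004 -0.002  0.987]
```

View pics/e5.png

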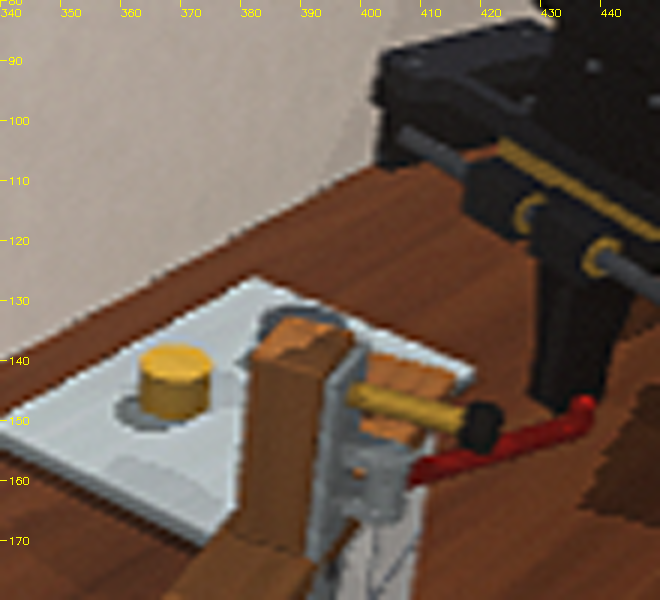

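The hook is swinging out (tip now at side (437,147)), pushed by the closed fingers at (432,147). Continuing to the stop.

Request:
{"fn": "arm_command", "kwargs": {
  "steps": [
    [0,-7,1,0,0,0.08],
    [0,-14,1,0,0,0.15],
    [0,-21,1,0,0,0.23],
    [1,-28,1,0,0,0.3],
    [3,-35,1,0,0,0.38],
    [5,-42,1,0,0,0.46],
    [7,-49,1,0,0,0.54],
    [10,-56,1,0,0,0.61],
    [14,-62,1,0,0,0.69],
    [18,-68,1,0,0,0.76],
    [22,-73,1,0,0,0.84],
    [22,-73,1,0,0,0.84]
  ]
}}

```text
t: 7.65
tcp_pos: [0.4692, -0.1597, 0.1938]
orientation: [0.978, 0.211, 0.002, 0.001]
ft_force: [0.5, -0.1, 0.1]
opening: 0.0004
```

```bash
python3 - <<'E'
from h import *
from crop import crop
where()
s=grab('side','side8.png');t=grab('top','top8.png')
crop(s['frame'],370,80,110,100,6,'e6.png')
crop(t['frame'],370,180,110,100,6,'e7.png')
h=8
for a in [1.44,1.5,1.54,1.57,1.6]:
    u=np.array([-np.sin(a),-np.cos(a)]);tt=np.array([-np.cos(a),np.sin(a)])
    c=np.array([-22,40])+94*u-(5+h)*tt; sh,rv=tool(P2W(c[0],c[1],194),down(YAW+np.pi/2-a))
    print(round(a,2),np.round(c,1),np.round(sh,1),np.round(rv,3))
E
```

```text
t 7.65 W [ 0.4692 -0.1597  0.1938] P [-112.6   12.8  193.8] yaw 24.35 tilt [ 0.004 -0.002] F [ 0.5 -0.1  0.1] T [-0.    0.02  0.03] op 0.0004
1.44 [-113.5   14.9] [-0.6 -2.2 -0.5] [ 0.002 -0.003  0.019]
1.5 [-114.8   20.4] [-1.1 -7.9 -0.5] [ 0.002 -0.003  0.079]
1.54 [-115.6   24.1] [ -1.3 -11.7  -0.6] [ 0.002 -0.003  0.119]
1.57 [-116.    26.9] [ -1.3 -14.6  -0.6] [ 0.002 -0.003  0.149]
1.6 [-116.3   29.8] [ -1.2 -17.4  -0.6] [ 0.002 -0.003  0.179]
```

View pics/e6.png

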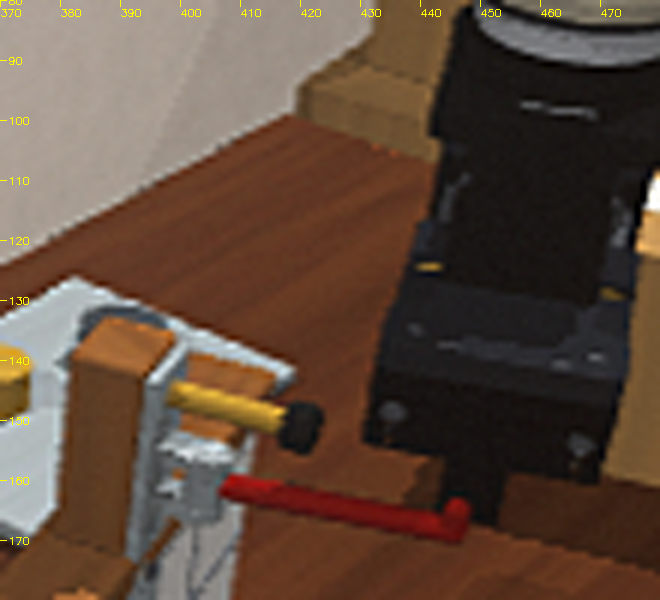

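View pics/e7.png

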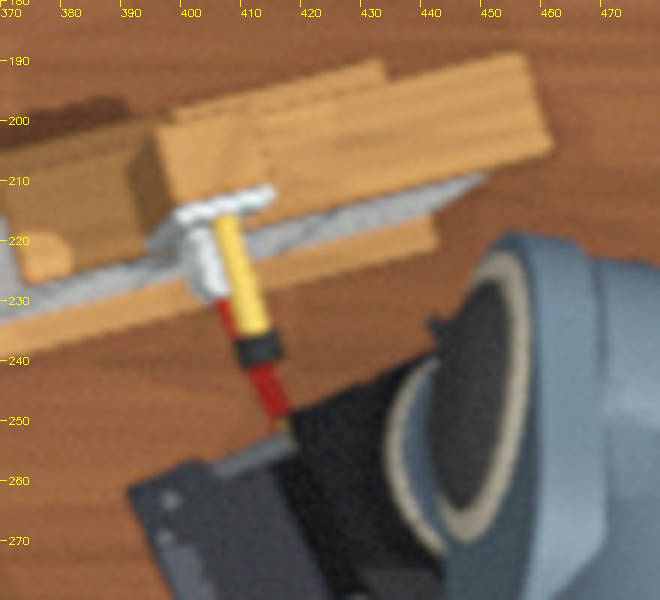

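Request:
{"fn": "arm_command", "kwargs": {
  "steps": [
    [0,-3,0,0,0,0.03],
    [-1,-5,0,0,0,0.05],
    [-1,-7,0,0,0,0.07],
    [-1,-9,0,0,0,0.09],
    [-1,-10,0,0,0,0.11],
    [-1,-11,0,0,0,0.12],
    [-1,-12,0,0,0,0.13],
    [-1,-12,0,0,0,0.13]
  ]
}}

```text
t: 8.55
tcp_pos: [0.4633, -0.149, 0.1934]
orientation: [0.989, 0.147, 0.002, 0.001]
ft_force: [-0.2, -1.9, 0.2]
opening: 0.0003
```

```bash
python3 - <<'E'
from h import *
where()
E
```

```text
t 8.55 W [ 0.4633 -0.149   0.1934] P [-115.4   24.7  193.4] yaw 16.94 tilt [ 0.0033 -0.0011] F [-0.2 -1.9  0.2] T [-0.25 -0.17 -0.02] op 0.0003
```

Request:
{"fn": "arm_command", "kwargs": {
  "steps": [
    [0,-1,0,0,0,0.005],
    [0,-2,0,0,0,0.01],
    [0,-3,0,0,0,0.01],
    [0,-3,0,0,0,0.01]
  ]
}}

```text
t: 8.95
tcp_pos: [0.4626, -0.147, 0.1935]
orientation: [0.99, 0.142, 0.002, 0.001]
ft_force: [2.2, -3.6, -0.8]
opening: 0.0008
```

```bash
python3 - <<'E'
from h import *
where()
E
```

```text
t 8.95 W [ 0.4626 -0.147   0.1935] P [-115.6   26.7  193.5] yaw 16.34 tilt [ 0.0039 -0.0023] F [ 2.2 -3.6 -0.8] T [-0.96 -0.34 -0.  ] op 0.0008
```

Resistance is rising (about 4 N); pressing slightly more to confirm the stop.

Request:
{"fn": "arm_command", "kwargs": {
  "steps": [
    [0,-2,0,0,0,0],
    [0,-3,0,0,0,0],
    [0,-3,0,0,0,0]
  ]
}}

```text
t: 9.25
tcp_pos: [0.4626, -0.1469, 0.1937]
orientation: [0.99, 0.141, 0.003, 0.003]
ft_force: [3.5, -8.2, -1.7]
opening: 0.0002
```

```bash
python3 - <<'E'
from h import *
where()
E
```

```text
t 9.25 W [ 0.4626 -0.1469  0.1937] P [-115.5   26.9  193.7] yaw 16.25 tilt [ 0.0064 -0.0059] F [ 3.5 -8.2 -1.7] T [-1.86 -0.77 -0.04] op 0.0002
```

Request:
{"fn": "arm_command", "kwargs": {
  "steps": [
    [0,10,0,0,0,0],
    [0,25,0,0,0,0],
    [-10,40,-20,0,0,0],
    [-15,50,-60,0,0,0],
    [-15,60,-110,0,0,0],
    [-15,90,-150,0,0,0],
    [-15,130,-150,0,0,0],
    [-15,130,-150,0,0,0]
  ],
  "hand": 0
}}

```text
t: 10.05
tcp_pos: [0.4836, -0.2813, 0.3448]
orientation: [0.99, 0.137, 0.003, 0.004]
ft_force: [-1.1, 0.6, -0.9]
opening: 0.0566
```

```bash
python3 - <<'E'
from h import *
from crop import crop
where(); print(np.round(state()['q'],2))
s=grab('side','side9.png');t=grab('top','top9.png')
crop(s['frame'],370,120,110,75,7,'e8.png')
crop(t['frame'],370,180,110,85,7,'e9.png')
E
```

```text
t 10.05 W [ 0.4836 -0.2813  0.3448] P [-131.9 -108.1  344.8] yaw 15.8 tilt [ 0.0072 -0.0076] F [-1.1  0.6 -0.9] T [-0.02  0.03 -0.06] op 0.0566
[ 0.73  0.2  -0.34  1.58  0.07  1.37 -0.91]
```

View pics/e8.png

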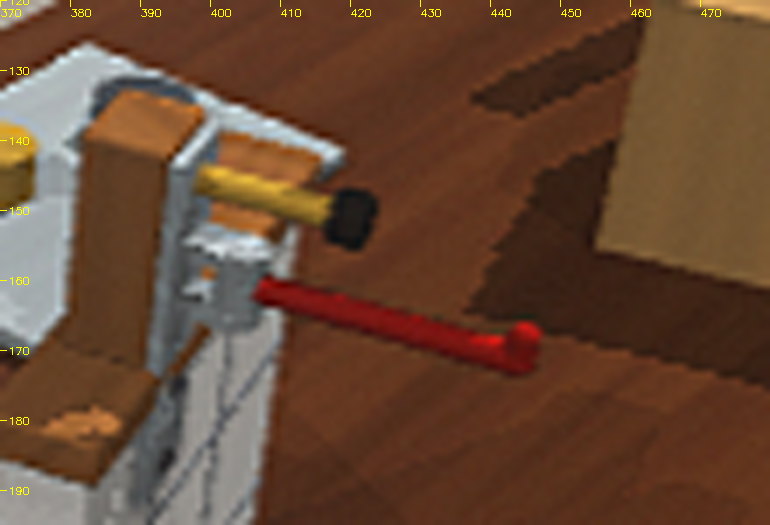

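View pics/e9.png

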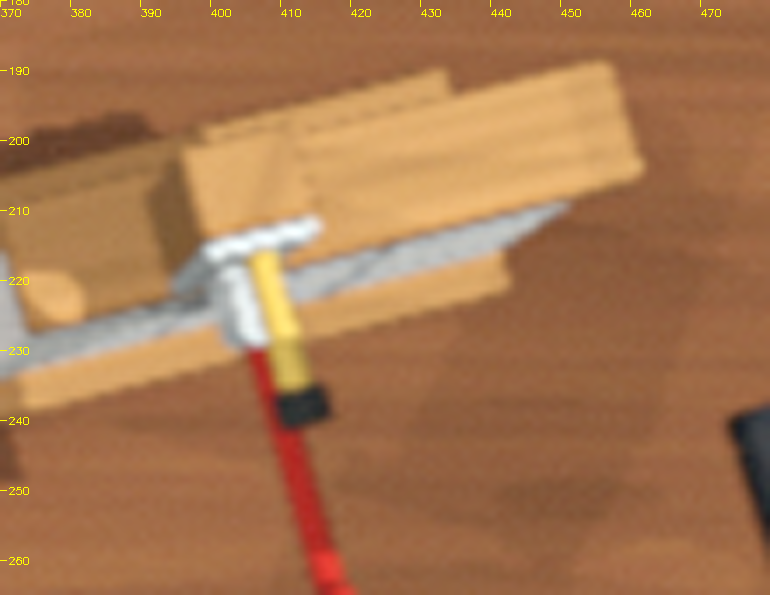

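```bash
python3 - <<'E'
from h import *
s=load('side9.png');t=load('top9.png')
def redmask(f):
    h=cv2.cvtColor(f,cv2.COLOR_BGR2HSV); return (((h[...,0]<6)|(h[...,0]>174))&(h[...,1]>190)&(h[...,2]>80)).astype(np.uint8)
m=redmask(t['frame']);m[:215]=0;m[290:]=0;m[:,:395]=0;m[:,440:]=0
ys,xs=np.nonzero(m);print('top red',xs.min(),xs.max(),ys.min(),ys.max())
l=cv2.fitLine(np.stack([xs,ys],1).astype(np.float32),cv2.DIST_L2,0,.01,.01).ravel();print(l)
# rod line on plane z=.225
a=l[2:]+l[:2]*(-10);b=l[2:]+l[:2]*10
A=onz(t,*a,.227);B=onz(t,*b,.227);d=A-B; 
if d[0]<0:d=-d
print('rod yaw top',np.degrees(np.arctan2(d[1],d[0])), W2P(A),W2P(B))
end=max(zip(ys,xs));print('end',end)
from crop import crop
crop(t['frame'],395,220,50,55,10,'e10.png')
tip=tri(t,(417,263.5),s,(444.9,167.9));print(tip,W2P(tip[0]))
b=tri(t,(413.2,237.5),s,(420,151.1));print('buf',W2P(b[0]),b[1])
E
```

```text
top red 406 419 231 266
[3.0295095e-01 9.5300615e-01 4.1344943e+02 2.5243820e+02]
rod yaw top 16.562337007156636 [-61.31803695  42.88151307 227.        ] [-104.3253575    42.30925439  227.        ]
end (np.int64(266), np.int64(419))
(array([ 0.46264259, -0.12969895,  0.23539893]), np.float64(0.00613666224743169)) [-110.82311534   43.41634981  235.39892821]
buf [-54.30924428  40.28838824 258.57635865] 0.0018115068187680122
```

View pics/e10.png

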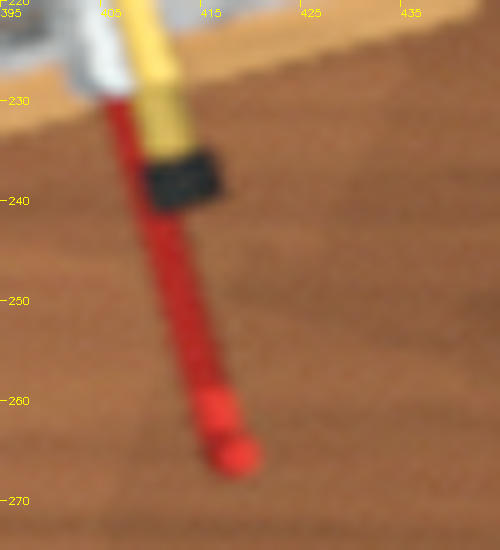

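```bash
python3 - <<'E'
from h import *
s=load('side9.png');t=load('top9.png')
tip=tri(t,(418.6,265.3),s,(444.9,167.9));print(tip,W2P(tip[0]))
print(W2P(onz(t,418.6,265.3,.236)), W2P(onz(s,444.9,167.9,.236)))
where()
ky=np.radians(-4.2)
go([.6146,.1409,.30],ky)
E
```

```text
(array([ 0.46108523, -0.13215139,  0.23452005]), np.float64(0.0012541101270806018)) [-112.98937962   41.48061169  234.52005234]
[-112.37168398   41.91549356  236.        ] [-113.96512036   43.66398403  236.        ]
t 10.15 W [ 0.4832 -0.2756  0.3435] P [-130.8 -102.6  343.5] yaw 16.15 tilt [ 0.0046 -0.0035] F [0.  0.6 0.3] T [ 0.08 -0.03 -0.02] op 0.0647
shift [ 241.9 -363.7   42.7] rot [ 0.004  -0.0042  0.3552]
```

Request:
{"fn": "arm_command", "kwargs": {
  "steps": [
    [20,-35,0,0,0,0.03],
    [40,-70,0,0,0,0.07],
    [63,-105,0,0,0,0.1],
    [85,-140,0,0,0,0.14],
    [110,-175,0,0,0,0.18],
    [135,-210,0,0,0,0.22],
    [160,-245,0,0,0,0.25],
    [183,-280,10,0,0,0.29],
    [205,-315,20,0,0,0.32],
    [225,-345,30,0,0,0.355],
    [242,-364,40,0,0,0.355],
    [242,-364,43,0,0,0.355]
  ]
}}

```text
t: 11.35
tcp_pos: [0.6125, 0.1472, 0.2973]
orientation: [0.999, -0.032, -0.0, 0.0]
ft_force: [-0.9, 0.4, 0.5]
opening: 0.087
```

Request:
{"fn": "arm_command", "kwargs": {
  "steps": [
    [0,0,0,0,0,0],
    [0,0,0,0,0,0],
    [0,0,0,0,0,0]
  ]
}}

```text
t: 11.65
tcp_pos: [0.6124, 0.1462, 0.2978]
orientation: [0.999, -0.033, 0.0, 0.001]
ft_force: [1.0, 0.2, 0.0]
opening: 0.087
```

```bash
python3 - <<'E'
from h import *
where(); go([.6146,.1409,.30],np.radians(-4.2)); grab('wrist','wrist10.png'); grab('side','side10.png')
E
```

```text
t 11.65 W [0.6124 0.1462 0.2978] P [108.4 268.1 297.8] yaw -3.74 tilt [ 0.0001 -0.001 ] F [1.  0.2 0. ] T [-0.02 -0.03 -0.06] op 0.087
shift [ 2.6  5.1 -2.2] rot [ 0.001  -0.0002  0.008 ]
```

View pics/wrist10.png

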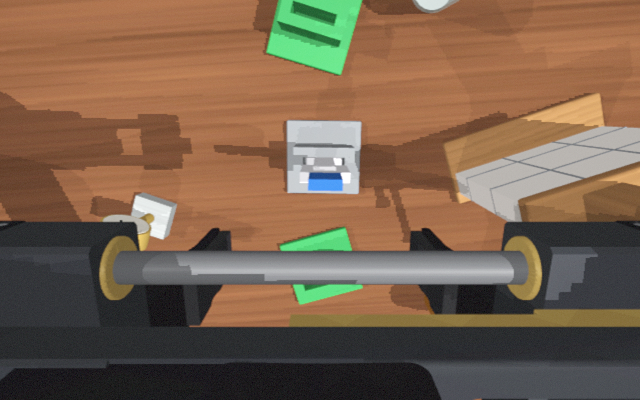

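View pics/side10.png

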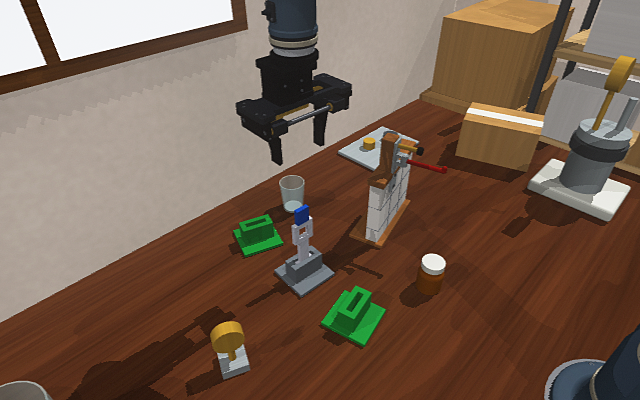

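```bash
python3 - <<'E'
from h import *
from crop import crop
w=load('wrist10.png')
crop(w['frame'],280,110,90,90,6,'h1.png')
h=cv2.cvtColor(w['frame'],cv2.COLOR_BGR2HSV)
m=((h[...,0]>100)&(h[...,0]<125)&(h[...,1]>150)).astype(np.uint8)
ys,xs=np.nonzero(m[150:215,280:380]);print(xs.min()+280,xs.max()+280,ys.min()+150,ys.max()+150)
E
```

```text
309 341 173 189
```

View pics/h1.png

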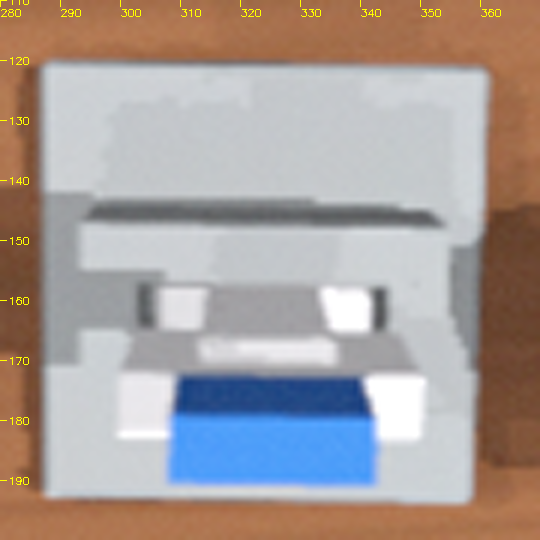

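```bash
python3 - <<'E'
from h import *
w=load('wrist10.png')
P=[onz(w,u,v,.196) for u,v in[(308,190.3),(342.5,190.5),(342,179),(309.3,179)]]
print(np.round(P,4),np.mean(P,0)); d=P[0]-P[1];print(np.degrees(np.arctan2(-d[0],d[1])))
f=[onz(w,u,v,.006) for u,v in[(287.5,120.5),(361,121.5),(358.5,193.5),(287.5,192.8)]]
print(np.round(f,4),np.mean(f,0)); d=f[0]-f[1];print(np.degrees(np.arctan2(-d[0],d[1])))
s=load('side10.png');T=np.array([.6124,.1462,.2978]);r=down(np.radians(-3.74))
for yo in (-.05,.05):
  for z in (0,-.033): print(yo,z,proj(s,T+r@np.array([0,yo,z])))
from crop import crop
crop(s['frame'],260,120,75,55,10,'h2.png')
E
```

```text
[[0.6134 0.1546 0.196 ]
 [0.6113 0.1252 0.196 ]
 [0.6213 0.1251 0.196 ]
 [0.6231 0.1528 0.196 ]] [0.6172541  0.13940469 0.196     ]
-4.063926683804816
[[0.6695 0.184  0.006 ]
 [0.6618 0.0857 0.006 ]
 [0.5629 0.0929 0.006 ]
 [0.5705 0.1926 0.006 ]] [0.61618349 0.13880561 0.006     ]
-4.462370650851906
-0.05 0 [277.36203465 178.38868179]
-0.05 -0.033 [276.01449372 162.8349952 ]
0.05 0 [319.06789794 158.19428584]
0.05 -0.033 [318.92767356 143.15104148]
```

View pics/h2.png

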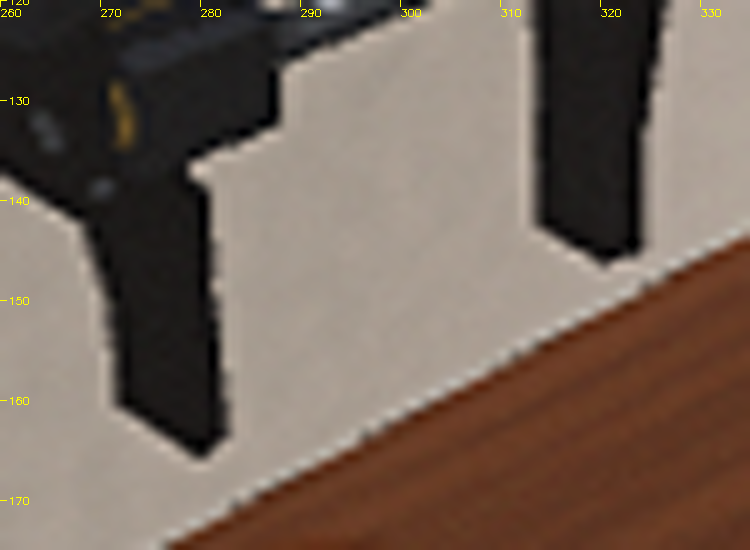

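```bash
python3 - <<'E'
from h import *
where(); go([.616,.140,.137],np.radians(-4.2))
E
```

```text
t 11.75 W [0.6126 0.1461 0.298 ] P [108.6 267.9 298. ] yaw -3.76 tilt [ 0.0007 -0.0009] F [ 0.   0.1 -0.2] T [0.07 0.01 0.01] op 0.0869
shift [  3.6   5.7 161. ] rot [ 0.0008 -0.0008  0.0076]
```

Request:
{"fn": "arm_command", "kwargs": {
  "steps": [
    [4,6,20,0,0,0.008],
    [4,6,50,0,0,0.008],
    [4,6,80,0,0,0.008],
    [4,6,105,0,0,0.008],
    [4,6,125,0,0,0.008],
    [4,6,140,0,0,0.008],
    [4,6,150,0,0,0.008],
    [4,6,157,0,0,0.008],
    [4,6,161,0,0,0.008],
    [4,6,161,0,0,0.008],
    [4,6,161,0,0,0.008]
  ]
}}

```text
t: 12.85
tcp_pos: [0.6168, 0.1399, 0.1377]
orientation: [0.999, -0.037, 0.001, 0.0]
ft_force: [-0.4, -0.3, 0.2]
opening: 0.0869
```

```bash
python3 - <<'E'
from h import *
from crop import crop
where(); go([.616,.140,.137],np.radians(-4.2)); s=grab('side','side11.png'); crop(s['frame'],250,170,100,100,6,'h3.png')
E
```

```text
t 12.85 W [0.6168 0.1399 0.1377] P [111.  260.9 137.7] yaw -4.22 tilt [ 0.002  -0.0005] F [-0.4 -0.3  0.2] T [ 0.08 -0.03  0.01] op 0.0869
shift [-0.8 -0.   0.7] rot [ 0.0004 -0.002  -0.0004]
```

View pics/h3.png

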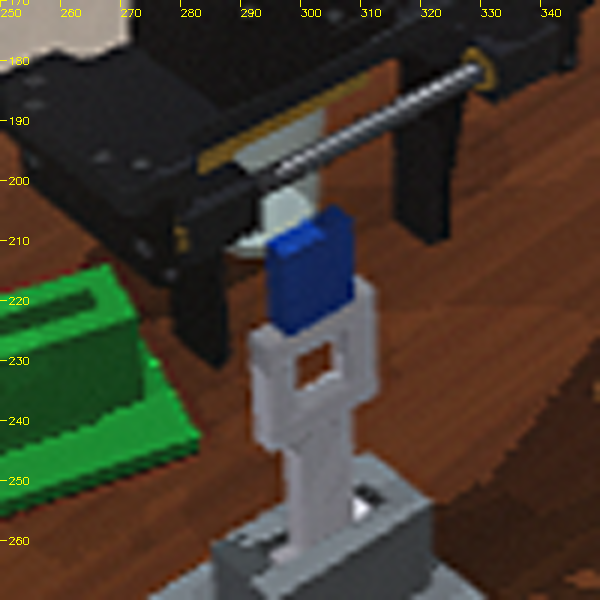

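Request:
{"fn": "arm_command", "kwargs": {
  "steps": [
    [0,0,0,0,0,0],
    [0,0,0,0,0,0],
    [0,0,0,0,0,0],
    [0,0,0,0,0,0],
    [0,0,0,0,0,0],
    [0,0,0,0,0,0],
    [0,0,0,0,0,0],
    [0,0,0,0,0,0]
  ],
  "hand": 1
}}

```text
t: 13.7
tcp_pos: [0.6169, 0.14, 0.1377]
orientation: [0.999, -0.037, 0.001, 0.0]
ft_force: [0.2, 0.5, 0.7]
opening: 0.0309
```

```bash
python3 - <<'E'
from h import *
from crop import crop
where();s=grab('side','side12.png'); crop(s['frame'],250,170,100,100,6,'h4.png')
E
```

```text
t 13.7 W [0.6169 0.14   0.1377] P [111.  261.  137.7] yaw -4.22 tilt [ 0.0021 -0.0004] F [0.2 0.5 0.7] T [0.06 0.04 0.07] op 0.0309
```

View pics/h4.png

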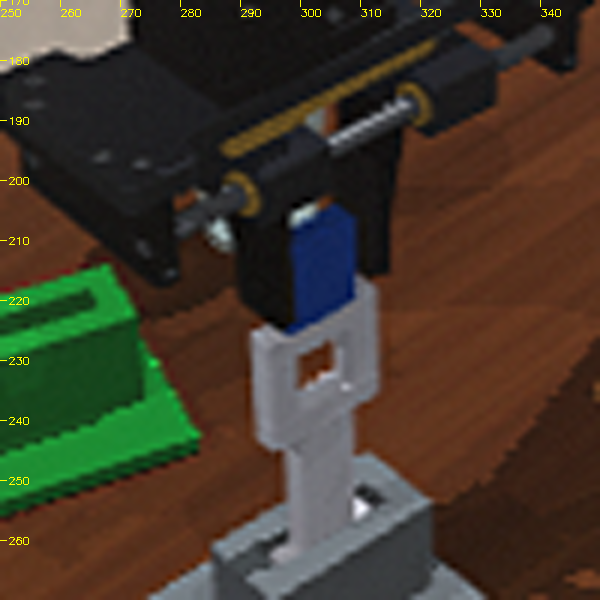

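Request:
{"fn": "arm_command", "kwargs": {
  "steps": [
    [0,0,-4,0,0,0],
    [0,0,-10,0,0,0],
    [0,0,-18,0,0,0],
    [0,0,-28,0,0,0],
    [0,0,-40,0,0,0],
    [0,0,-55,0,0,0],
    [0,0,-72,0,0,0],
    [0,0,-90,0,0,0],
    [0,0,-108,0,0,0],
    [0,0,-124,0,0,0],
    [0,0,-135,0,0,0],
    [0,0,-140,0,0,0]
  ]
}}

```text
t: 14.95
tcp_pos: [0.6171, 0.1405, 0.2798]
orientation: [0.999, -0.037, 0.002, -0.0]
ft_force: [0.3, 0.4, -2.8]
opening: 0.0298
```

```bash
python3 - <<'E'
from h import *
from crop import crop
where();s=grab('side','side13.png'); crop(s['frame'],250,80,100,120,5,'h5.png')
print(np.round(state()['q'],2))
Wt=P2W(-160,41,233); print(Wt,np.linalg.norm(Wt[:2])); go(P2W(-160,41,280),YAW)
E
```

```text
t 14.95 W [0.6171 0.1405 0.2798] P [111.4 261.4 279.8] yaw -4.22 tilt [0.0047 0.0006] F [ 0.3  0.4 -2.8] T [ 0.02  0.04 -0.01] op 0.0298
[ 0.09  0.39 -0.53  1.5   0.2   1.3  -2.1 ]
[ 0.41598163 -0.1454139   0.233     ] 0.44066531527460806
shift [-179.5  299.9   -1.3] rot [-0.     -0.0047 -0.3494]
```

View pics/h5.png

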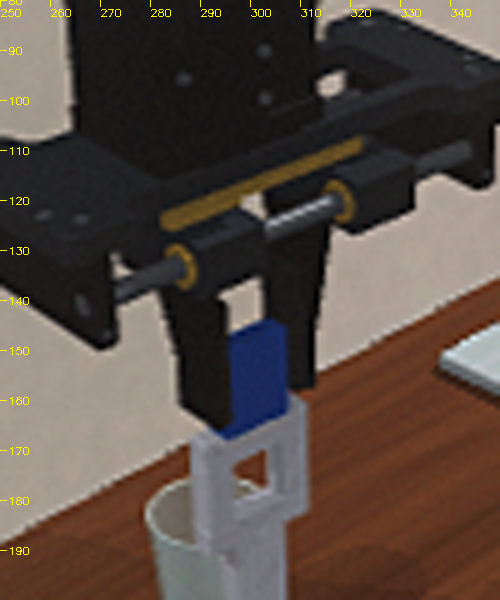

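Request:
{"fn": "arm_command", "kwargs": {
  "steps": [
    [-20,10,0,0,0,0],
    [-50,30,0,0,0,-0.04],
    [-80,55,0,0,0,-0.08],
    [-110,85,0,0,0,-0.12],
    [-135,115,0,0,0,-0.16],
    [-155,148,0,0,0,-0.2],
    [-168,182,0,0,0,-0.24],
    [-175,216,0,0,0,-0.28],
    [-175,248,0,0,0,-0.32],
    [-175,275,0,0,0,-0.35],
    [-175,292,0,-0.004,0,-0.35],
    [-175,298,0,-0.004,0,-0.35]
  ]
}}

```text
t: 16.2
tcp_pos: [0.4197, -0.1455, 0.2781]
orientation: [0.991, 0.136, 0.002, 0.002]
ft_force: [-0.1, -0.4, -3.4]
opening: 0.0297
```

Request:
{"fn": "arm_command", "kwargs": {
  "steps": [
    [0,0,0,0,0,0],
    [0,0,0,0,0,0],
    [0,0,0,0,0,0]
  ]
}}

```text
t: 16.5
tcp_pos: [0.4199, -0.1443, 0.278]
orientation: [0.991, 0.137, 0.002, 0.002]
ft_force: [-0.0, -0.3, -3.6]
opening: 0.0299
```

```bash
python3 - <<'E'
from h import *
from crop import crop
where();s=grab('side','side14.png');t=grab('top','top14.png'); crop(s['frame'],370,80,130,100,6,'h6.png');crop(t['frame'],350,190,110,100,6,'h7.png')
print(np.round(state()['q'],2))
go(P2W(-150,41.5,232),YAW)
E
```

```text
t 16.5 W [ 0.4199 -0.1443  0.278 ] P [-155.9   41.   278. ] yaw 15.77 tilt [ 0.0036 -0.0031] F [-0.  -0.3 -3.6] T [0.01 0.   0.08] op 0.0299
[ 0.59  0.03 -0.36  1.91  0.01  1.2  -1.07]
shift [ 5.8 -1.  46.2] rot [ 0.0043 -0.0028 -0.0008]
```

View pics/h6.png

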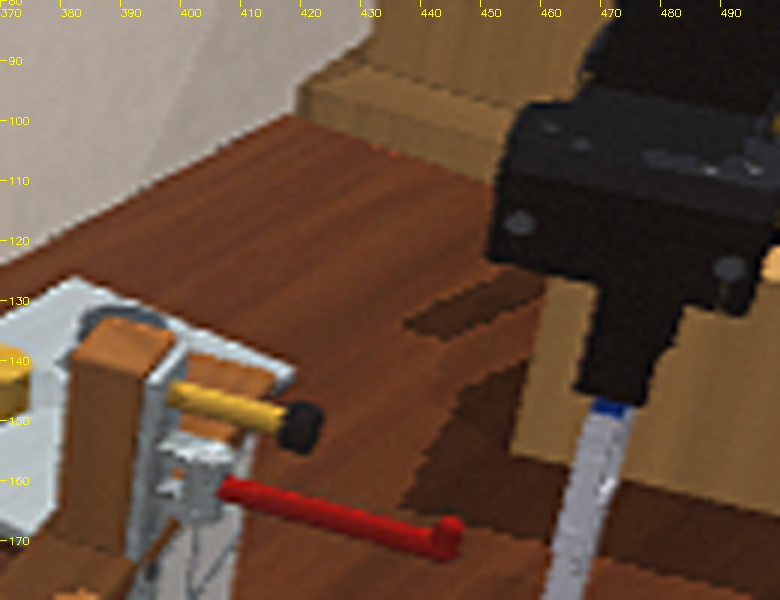

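View pics/h7.png

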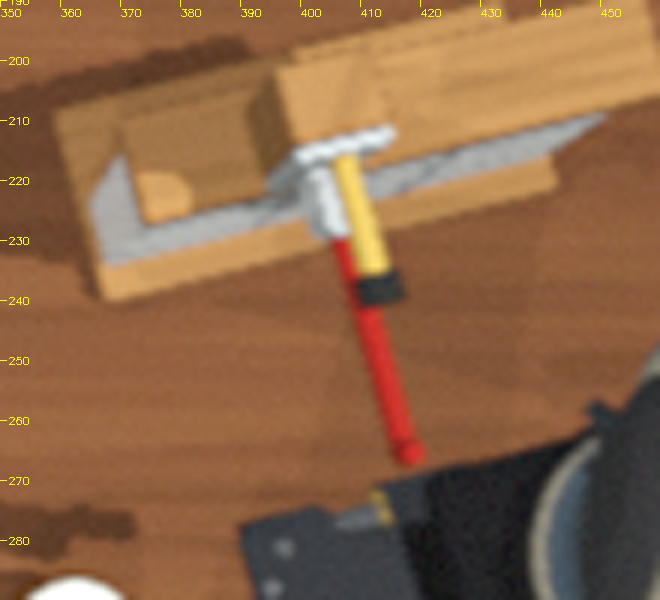

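```bash
python3 - <<'E'
from h import *
from crop import crop
s=load('side14.png')
for z in (245,200,150): print(z,[np.round(proj(s,P2W(-155.9+dx,41+dy,z)),1) for dx,dy in((-5,24),(5,24),(-5,-24))])
crop(s['frame'],440,140,60,80,7,'h8.png')
E
```

```text
245 [array([465.9, 175.4]), array([460.9, 174.1]), array([471.3, 163.9])]
200 [array([461.3, 193.2]), array([456.5, 191.8]), array([466.7, 181.4])]
150 [array([456.5, 211.6]), array([451.9, 210.2]), array([461.9, 199.6])]
```

View pics/h8.png

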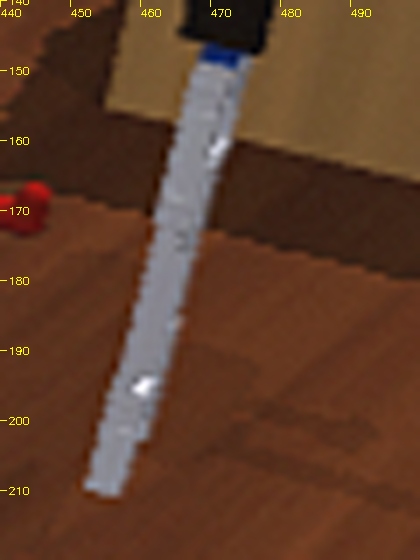

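Request:
{"fn": "arm_command", "kwargs": {
  "steps": [
    [2,0,10,0,0,0],
    [4,0,20,0.002,0,0],
    [6,-0.5,30,0.004,-0.003,0],
    [6,-0.5,38,0.004,-0.003,0],
    [6,-0.5,44,0.004,-0.003,0],
    [6,-0.5,46,0.004,-0.003,0],
    [6,-0.5,46,0.004,-0.003,0],
    [6,-0.5,46,0.004,-0.003,0]
  ]
}}

```text
t: 17.4
tcp_pos: [0.426, -0.1427, 0.2325]
orientation: [0.991, 0.137, 0.0, 0.0]
ft_force: [0.3, 0.5, -2.9]
opening: 0.0295
```

```bash
python3 - <<'E'
from h import *
from crop import crop
where();s=grab('side','side15.png');crop(s['frame'],400,120,100,100,6,'i1.png')
d=grab('wrist','wrist15.png')
go(P2W(-98,41,231.7),YAW)
print([np.round(proj(s,P2W(x,41+dy,z)),1) for x,dy,z in ((-145,12,242),(-145,-12,242),(-145,12,216),(-145,-12,216))])
E
```

```text
t 17.4 W [ 0.426  -0.1427  0.2325] P [-149.6   40.9  232.5] yaw 15.75 tilt [ 0.0005 -0.0005] F [ 0.3  0.5 -2.9] T [ 0.03 -0.02 -0.03] op 0.0295
shift [51.6 -0.2  0.9] rot [ 0.0009 -0.0005 -0.0009]
[array([459.2, 171.6]), array([462., 166.]), array([456.6, 181.9]), array([459.5, 176.1])]
```

View pics/i1.png

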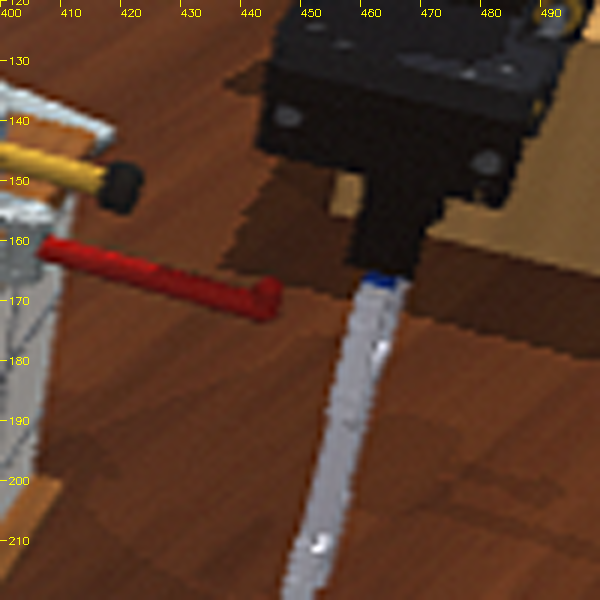

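View pics/wrist15.png

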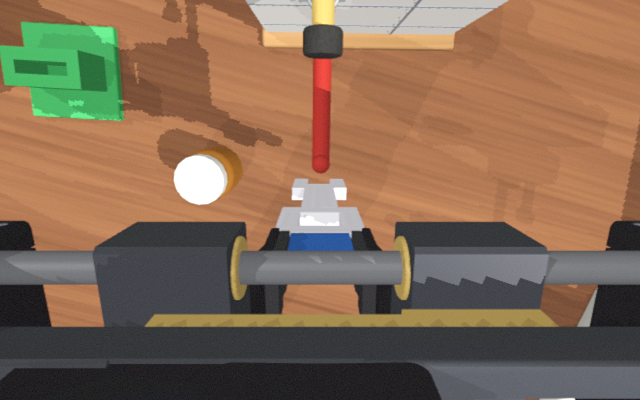

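Request:
{"fn": "arm_command", "kwargs": {
  "steps": [
    [5,0,1,0,0,0],
    [10,0,1,0,0,0],
    [15,0,1,0,0,0],
    [20,0,1,0,0,0],
    [24,0,1,0,0,0],
    [28,0,1,0,0,0],
    [28,0,1,0,0,0]
  ]
}}

```text
t: 18.2
tcp_pos: [0.4536, -0.1348, 0.2316]
orientation: [0.991, 0.137, 0.0, 0.0]
ft_force: [0.3, 1.0, -3.3]
opening: 0.0297
```

```bash
python3 - <<'E'
from h import *
from crop import crop
where();s=grab('side','side16.png');crop(s['frame'],400,120,100,100,6,'i2.png')
d=grab('wrist','wrist16.png')
go(P2W(-98,41,231.7),YAW)
E
```

```text
t 18.2 W [ 0.4536 -0.1348  0.2316] P [-120.9   41.   231.6] yaw 15.78 tilt [ 0.001  -0.0004] F [ 0.3  1.  -3.3] T [0.01 0.05 0.03] op 0.0297
shift [23.7 -0.2 -0.2] rot [ 0.0007 -0.0001 -0.0008]
```

View pics/i2.png

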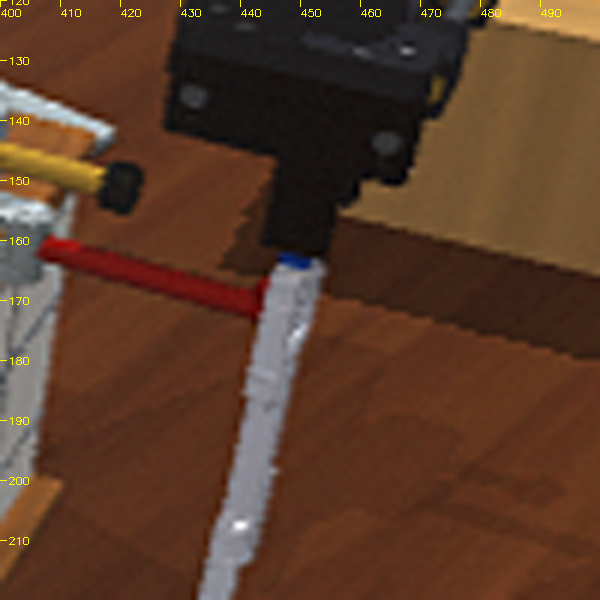

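View pics/wrist16.png

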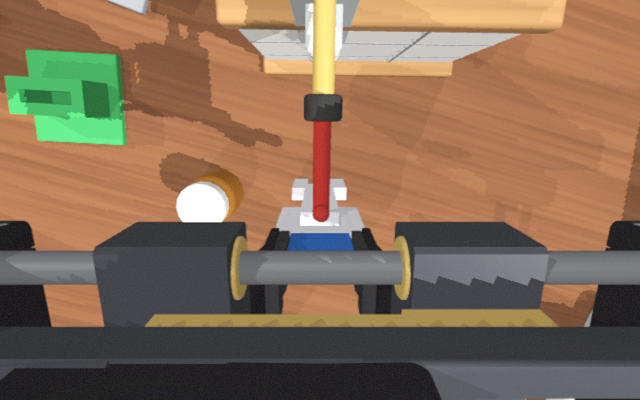

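Request:
{"fn": "arm_command", "kwargs": {
  "steps": [
    [3,0,0,0,0,0],
    [6,0,0,0,0,0],
    [9,0,0,0,0,0],
    [12,0,0,0,0,0],
    [15,0,0,0,0,0],
    [18,0,0,0,0,0],
    [21,0,0,0,0,0],
    [24,0,0,0,0,0],
    [26,0,0,0,0,0],
    [26,0,0,0,0,0]
  ]
}}

```text
t: 19.3
tcp_pos: [0.4782, -0.1279, 0.2315]
orientation: [0.991, 0.137, 0.0, 0.0]
ft_force: [-1.0, 0.1, -3.3]
opening: 0.0293
```

```bash
python3 - <<'E'
from h import *
from crop import crop
where();s=grab('side','side17.png');crop(s['frame'],400,120,100,100,6,'i3.png')
d=grab('wrist','wrist17.png')
go(P2W(-95,41,220.5),YAW)
E
```

```text
t 19.3 W [ 0.4782 -0.1279  0.2315] P [-95.4  40.9 231.5] yaw 15.77 tilt [ 0.0003 -0.0005] F [-1.   0.1 -3.3] T [ 0.02  0.02 -0.03] op 0.0293
shift [ 0.8 -0.2 11. ] rot [ 0.0006  0.0001 -0.0009]
```

View pics/i3.png

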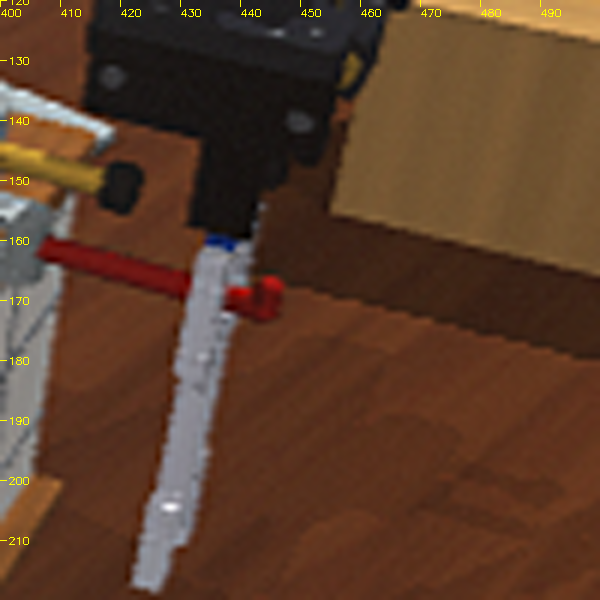

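View pics/wrist17.png

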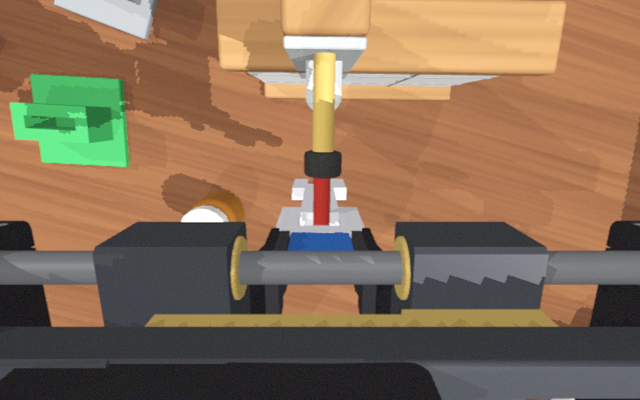

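Request:
{"fn": "arm_command", "kwargs": {
  "steps": [
    [0,0,3,0,0,0],
    [0,0,6,0,0,0],
    [0,0,8,0,0,0],
    [0,0,9,0,0,0],
    [0,0,10,0,0,0],
    [0,0,10,0,0,0]
  ]
}}

```text
t: 20.0
tcp_pos: [0.4778, -0.1281, 0.2214]
orientation: [0.991, 0.137, -0.0, 0.0]
ft_force: [-0.5, -0.5, -3.4]
opening: 0.0294
```

```bash
python3 - <<'E'
from h import *
where()
E
```

```text
t 20.0 W [ 0.4778 -0.1281  0.2214] P [-95.8  40.8 221.4] yaw 15.75 tilt [-0.     -0.0006] F [-0.5 -0.5 -3.4] T [ 0.03 -0.02 -0.04] op 0.0294
```

Request:
{"fn": "arm_command", "kwargs": {
  "steps": [
    [3,0,0,0,0,0],
    [6,0,0,0,0,0],
    [9,0,0,0,0,0],
    [12,0,0,0,0,0],
    [15,0,0,0,0,0],
    [18,0,0,0,0,0],
    [20,0,0,0,0,0],
    [20,0,0,0,0,0]
  ]
}}

```text
t: 20.8
tcp_pos: [0.4973, -0.1225, 0.2213]
orientation: [0.991, 0.137, -0.0, 0.0]
ft_force: [0.0, -0.3, -3.0]
opening: 0.0302
```

```bash
python3 - <<'E'
from h import *
from crop import crop
where();s=grab('side','side18.png');crop(s['frame'],380,110,100,100,6,'i4.png')
d=grab('wrist','wrist18.png')
E
```

```text
t 20.8 W [ 0.4973 -0.1225  0.2213] P [-75.5  40.9 221.3] yaw 15.77 tilt [-0.     -0.0004] F [ 0.  -0.3 -3. ] T [-0.01  0.04 -0.02] op 0.0302
```

View pics/i4.png

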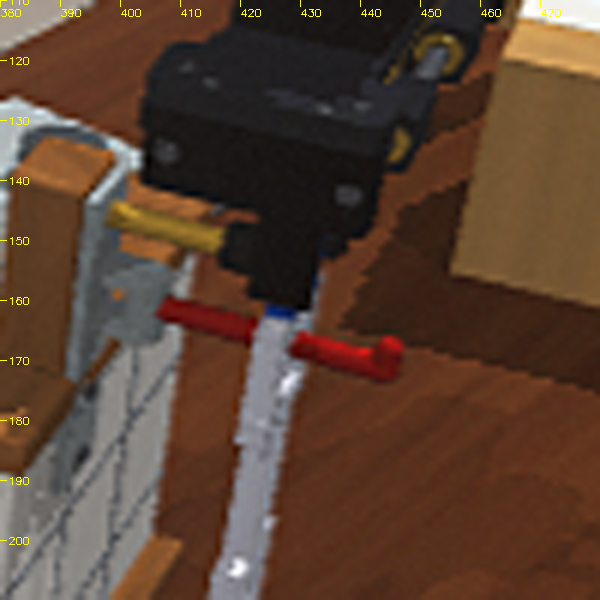

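View pics/wrist18.png

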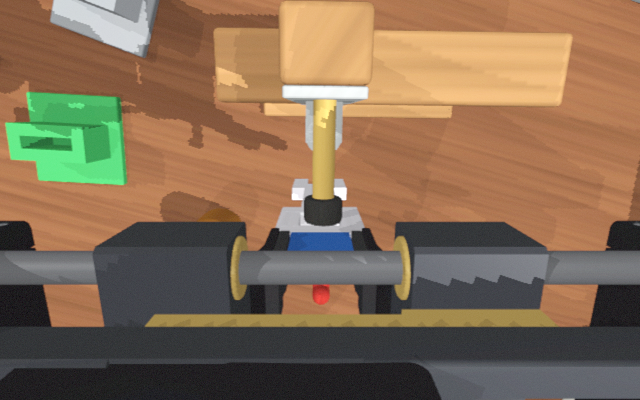

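Request:
{"fn": "arm_command", "kwargs": {
  "steps": [
    [1,0,0,0,0,0],
    [2,0,0,0,0,0],
    [3,0,0,0,0,0],
    [4,0,0,0,0,0],
    [5,0,0,0,0,0],
    [5,0,0,0,0,0]
  ]
}}

```text
t: 21.5
tcp_pos: [0.5019, -0.1213, 0.2213]
orientation: [0.991, 0.137, -0.0, 0.0]
ft_force: [-0.5, 0.1, -3.5]
opening: 0.0296
```

Request:
{"fn": "arm_command", "kwargs": {
  "steps": [
    [0.5,0,0,0,0,0],
    [1,0,0,0,0,0],
    [1,0,0,0,0,0]
  ]
}}

```text
t: 21.8
tcp_pos: [0.5029, -0.1209, 0.2213]
orientation: [0.991, 0.137, -0.0, 0.0]
ft_force: [-0.1, 0.3, -3.7]
opening: 0.0298
```

Request:
{"fn": "arm_command", "kwargs": {
  "steps": [
    [0.5,0,0,0,0,0],
    [1,0,0,0,0,0],
    [1,0,0,0,0,0]
  ]
}}

```text
t: 22.1
tcp_pos: [0.504, -0.1206, 0.2213]
orientation: [0.991, 0.137, -0.0, 0.0]
ft_force: [0.3, 0.1, -3.2]
opening: 0.0297
```

```bash
python3 - <<'E'
from h import *
where()
E
```

```text
t 22.1 W [ 0.504  -0.1206  0.2213] P [-68.6  40.9 221.3] yaw 15.77 tilt [-0.0001 -0.0004] F [ 0.3  0.1 -3.2] T [-0.02 -0.01 -0.02] op 0.0297
```

Request:
{"fn": "arm_command", "kwargs": {
  "steps": [
    [0.5,0,0,0,0,0],
    [1,0,0,0,0,0],
    [1,0,0,0,0,0]
  ]
}}

```text
t: 22.4
tcp_pos: [0.505, -0.1203, 0.2213]
orientation: [0.991, 0.137, -0.0, 0.0]
ft_force: [-0.4, -0.7, -3.2]
opening: 0.0299
```

Request:
{"fn": "arm_command", "kwargs": {
  "steps": [
    [0.5,0,0,0,0,0],
    [1,0,0,0,0,0],
    [1,0,0,0,0,0]
  ]
}}

```text
t: 22.7
tcp_pos: [0.5061, -0.12, 0.2213]
orientation: [0.991, 0.137, -0.0, 0.0]
ft_force: [-0.2, 0.5, -3.7]
opening: 0.0298
```

```bash
python3 - <<'E'
from h import *
where()
E
```

```text
t 22.7 W [ 0.5061 -0.12    0.2213] P [-66.4  41.  221.3] yaw 15.78 tilt [-0.     -0.0003] F [-0.2  0.5 -3.7] T [-0.   -0.   -0.02] op 0.0298
```

Request:
{"fn": "arm_command", "kwargs": {
  "steps": [
    [0.5,0,0,0,0,0],
    [1,0,0,0,0,0],
    [1,0,0,0,0,0]
  ]
}}

```text
t: 23.0
tcp_pos: [0.5071, -0.1197, 0.2213]
orientation: [0.991, 0.137, -0.0, 0.0]
ft_force: [-0.6, -0.4, -2.6]
opening: 0.0296
```

Request:
{"fn": "arm_command", "kwargs": {
  "steps": [
    [0.5,0,0,0,0,0],
    [1,0,0,0,0,0],
    [1,0,0,0,0,0]
  ]
}}

```text
t: 23.3
tcp_pos: [0.5076, -0.1196, 0.2212]
orientation: [0.991, 0.137, -0.001, 0.0]
ft_force: [-1.3, -0.3, -2.7]
opening: 0.0293
```

```bash
python3 - <<'E'
from h import *
where()
E
```

```text
t 23.3 W [ 0.5076 -0.1196  0.2212] P [-64.8  40.9 221.2] yaw 15.77 tilt [-0.001  -0.0005] F [-1.3 -0.3 -2.7] T [-0.1   0.32 -0.03] op 0.0293
```

Request:
{"fn": "arm_command", "kwargs": {
  "steps": [
    [0.5,0,0,0,0,0],
    [1,0,0,0,0,0],
    [1,0,0,0,0,0]
  ]
}}

```text
t: 23.6
tcp_pos: [0.5081, -0.1195, 0.2211]
orientation: [0.991, 0.137, -0.001, 0.0]
ft_force: [-2.2, -1.2, -2.3]
opening: 0.0295
```

```bash
python3 - <<'E'
from h import *
where()
E
```

```text
t 23.6 W [ 0.5081 -0.1195  0.2211] P [-64.3  40.9 221.1] yaw 15.75 tilt [-0.0023 -0.0007] F [-2.2 -1.2 -2.3] T [-0.13  0.65 -0.07] op 0.0295
```

Request:
{"fn": "arm_command", "kwargs": {
  "steps": [
    [0.6,0,0,0,0,0],
    [1.2,0,0,0,0,0],
    [1.2,0,0,0,0,0]
  ]
}}

```text
t: 23.9
tcp_pos: [0.5086, -0.1194, 0.221]
orientation: [0.991, 0.137, -0.002, 0.0]
ft_force: [-5.8, -1.0, -1.4]
opening: 0.0294
```

```bash
python3 - <<'E'
from h import *
where()
E
```

```text
t 23.9 W [ 0.5086 -0.1194  0.221 ] P [-63.8  40.8 221. ] yaw 15.75 tilt [-0.0038 -0.0009] F [-5.8 -1.  -1.4] T [-0.17  1.03 -0.02] op 0.0294
```

Request:
{"fn": "arm_command", "kwargs": {
  "steps": [
    [0.2,0,0,0,0,0],
    [0.5,0,0,0,0,0],
    [0.5,0,0,0,0,0]
  ]
}}

```text
t: 24.2
tcp_pos: [0.5087, -0.1193, 0.2208]
orientation: [0.991, 0.137, -0.002, 0.0]
ft_force: [-5.0, -0.3, -1.1]
opening: 0.0294
```

```bash
python3 - <<'E'
from h import *
where()
E
```

```text
t 24.2 W [ 0.5087 -0.1193  0.2208] P [-63.7  40.9 220.8] yaw 15.74 tilt [-0.0047 -0.001 ] F [-5.  -0.3 -1.1] T [-0.28  1.11  0.  ] op 0.0294
```

Request:
{"fn": "arm_command", "kwargs": {
  "steps": [
    [-0.4,0,0.5,0,0,0],
    [-0.8,0,1,0,0,0],
    [-1,0,1.5,0,0,0],
    [-1,0,1.5,0,0,0]
  ]
}}

```text
t: 24.6
tcp_pos: [0.5081, -0.1196, 0.2195]
orientation: [0.991, 0.137, -0.002, 0.0]
ft_force: [-3.3, -0.9, -1.4]
opening: 0.0294
```

```bash
python3 - <<'E'
from h import *
where()
E
```

```text
t 24.6 W [ 0.5081 -0.1196  0.2195] P [-64.3  40.7 219.5] yaw 15.74 tilt [-0.0038 -0.0011] F [-3.3 -0.9 -1.4] T [-0.26  0.62  0.02] op 0.0294
```

Request:
{"fn": "arm_command", "kwargs": {
  "steps": [
    [-0.3,0,0.3,0,0,0],
    [-0.6,0,0.5,0,0,0],
    [-0.6,0,0.5,0,0,0]
  ]
}}

```text
t: 24.9
tcp_pos: [0.5081, -0.1196, 0.2195]
orientation: [0.991, 0.137, -0.001, 0.0]
ft_force: [-2.3, -0.3, 1.3]
opening: 0.0299
```

```bash
python3 - <<'E'
from h import *
where()
s=grab('side','side19.png')
E
```

```text
t 24.9 W [ 0.5081 -0.1196  0.2195] P [-64.3  40.7 219.5] yaw 15.75 tilt [-0.0023 -0.0011] F [-2.3 -0.3  1.3] T [-0.1   0.57  0.01] op 0.0299
```

Request:
{"fn": "arm_command", "kwargs": {
  "steps": [
    [-0.3,0,-0.2,0,0,0],
    [-0.5,0,-0.2,0,0,0],
    [-0.5,0,-0.2,0,0,0]
  ]
}}

```text
t: 25.25
tcp_pos: [0.5078, -0.1197, 0.2195]
orientation: [0.991, 0.137, -0.001, 0.0]
ft_force: [-2.3, -0.6, -1.6]
opening: 0.0294
```

```bash
python3 - <<'E'
from h import *
where()
E
```

```text
t 25.25 W [ 0.5078 -0.1197  0.2195] P [-64.6  40.7 219.5] yaw 15.75 tilt [-0.002 -0.001] F [-2.3 -0.6 -1.6] T [-0.08  0.26 -0.02] op 0.0294
```

Contact eased to about 1–2 N with the key resting on the hook; now opening the jaws.

Request:
{"fn": "arm_command", "kwargs": {
  "steps": [
    [0,0,0,0,0,0],
    [0,0,0,0,0,0],
    [0,0,0,0,0,0],
    [0,0,0,0,0,0],
    [0,0,0,0,0,0],
    [0,0,0,0,0,0],
    [0,0,0,0,0,0],
    [0,0,0,0,0,0]
  ],
  "hand": 0
}}

```text
t: 26.05
tcp_pos: [0.5079, -0.1197, 0.2195]
orientation: [0.991, 0.137, -0.001, 0.0]
ft_force: [-0.3, 0.3, -0.5]
opening: 0.0836
```

```bash
python3 - <<'E'
from h import *
from crop import crop
where();s=grab('side','side20.png');crop(s['frame'],380,110,100,110,5,'j1.png')
d=grab('wrist','wrist20.png')
E
```

```text
t 26.05 W [ 0.5079 -0.1197  0.2195] P [-64.6  40.7 219.5] yaw 15.76 tilt [-0.0018 -0.001 ] F [-0.3  0.3 -0.5] T [ 0.01  0.04 -0.  ] op 0.0836
```

View pics/j1.png

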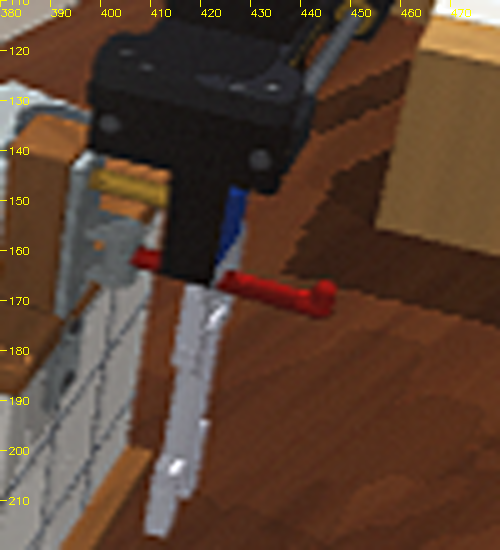

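View pics/wrist20.png

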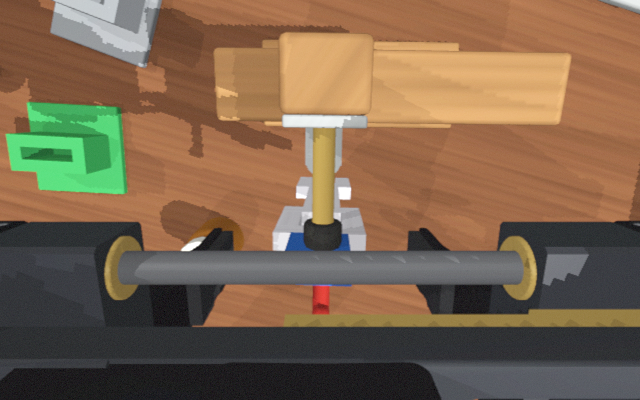

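Request:
{"fn": "arm_command", "kwargs": {
  "steps": [
    [0,0,-5,0,0,0],
    [0,0,-12,0,0,0],
    [0,0,-25,0,0,0],
    [0,0,-45,0,0,0],
    [0,0,-70,0,0,0],
    [0,0,-100,0,0,0],
    [0,0,-110,0,0,0],
    [-20,0,-110,0,0,0],
    [-50,0,-110,0,0,0],
    [-60,60,-110,0,0,0],
    [-60,110,-110,0,0,0],
    [-60,150,-110,0,0,0]
  ]
}}

```text
t: 27.35
tcp_pos: [0.4906, -0.2812, 0.3305]
orientation: [0.991, 0.137, -0.001, 0.001]
ft_force: [1.5, -0.0, 1.1]
opening: 0.087
```

```bash
python3 - <<'E'
from h import *
from crop import crop
where();s=grab('side','side21.png');crop(s['frame'],370,110,110,110,5,'j2.png')
t=grab('top','top21.png');crop(t['frame'],370,190,90,90,6,'j3.png')
E
```

```text
t 27.35 W [ 0.4906 -0.2812  0.3305] P [-125.2 -110.   330.5] yaw 15.77 tilt [-0.0011 -0.0021] F [ 1.5 -0.   1.1] T [-0.04 -0.07  0.02] op 0.087
```

View pics/j2.png

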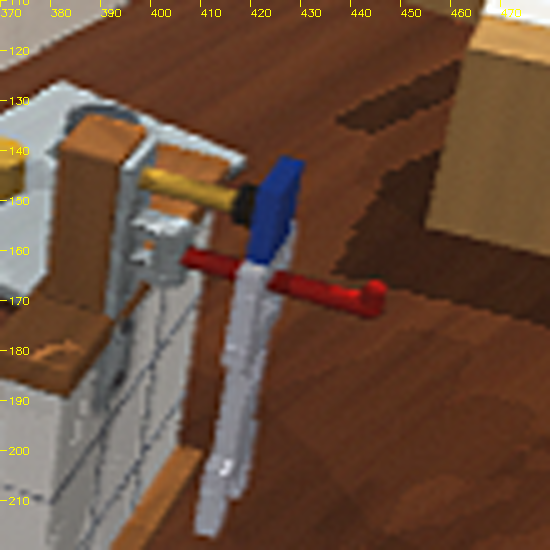

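View pics/j3.png

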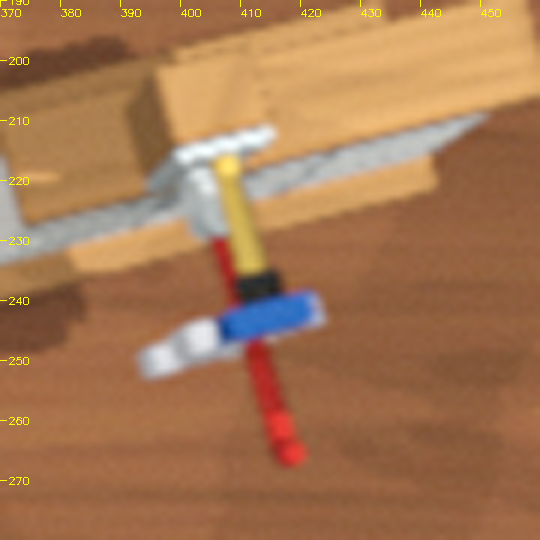

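Request:
{"fn": "arm_command", "kwargs": {
  "steps": [
    [0,0,0,0,0,0],
    [0,0,0,0,0,0],
    [0,0,0,0,0,0],
    [0,0,0,0,0,0],
    [0,0,0,0,0,0],
    [0,0,0,0,0,0],
    [0,0,0,0,0,0],
    [0,0,0,0,0,0],
    [0,0,0,0,0,0],
    [0,0,0,0,0,0],
    [0,0,0,0,0,0],
    [0,0,0,0,0,0]
  ]
}}

```text
t: 28.65
tcp_pos: [0.4897, -0.2875, 0.3283]
orientation: [0.991, 0.132, -0.002, 0.001]
ft_force: [0.5, -0.5, 0.2]
opening: 0.0873
```

```bash
python3 - <<'E'
from h import *
from crop import crop
where();ims=[]
for i in range(6):
    t=grab('top','top22_%d.png'%i); ims.append(t['frame'][205:275,385:435])
cv2.imwrite('pics/j4.png',cv2.resize(np.hstack(ims),None,fx=2.6,fy=2.6,interpolation=cv2.INTER_CUBIC))
s=grab('side','side22.png');crop(s['frame'],370,110,110,110,5,'j5.png')
E
```

```text
t 28.65 W [ 0.4897 -0.2875  0.3283] P [-127.8 -115.8  328.3] yaw 15.14 tilt [-0.0039 -0.003 ] F [ 0.5 -0.5  0.2] T [ 0.   -0.02 -0.02] op 0.0873
```

View pics/j4.png

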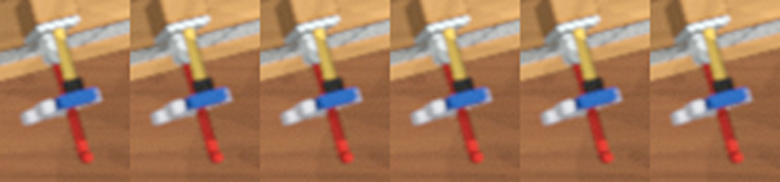

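View pics/j5.png

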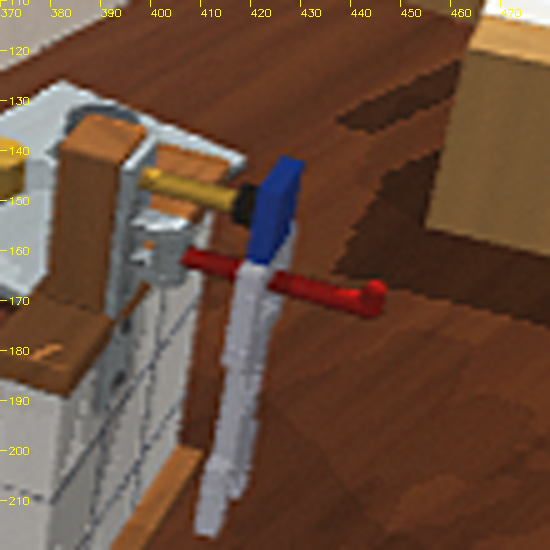

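```bash
python3 - <<'E'
from h import *
from crop import crop
t=load('top22_5.png');s=load('side22.png')
for nm,x,y,z in [('tab+y top',-65,56,278),('tab-y top',-65,26,278),('fork+y bot',-65,63,92),('fork-y bot',-65,19,92)]:
    p=P2W(x,y,z); print(nm,'top',np.round(proj(t,p),1),'side',np.round(proj(s,p),1))
crop(t['frame'],385,225,50,40,12,'j6.png')
E
```

```text
tab+y top top [409.5 243.7] side [423.5 147.7]
tab-y top top [423.3 240. ] side [427.9 141.3]
fork+y bot top [392.8 252.1] side [410.7 217.8]
fork-y bot top [409.8 247.4] side [416.7 207.4]
```

View pics/j6.png

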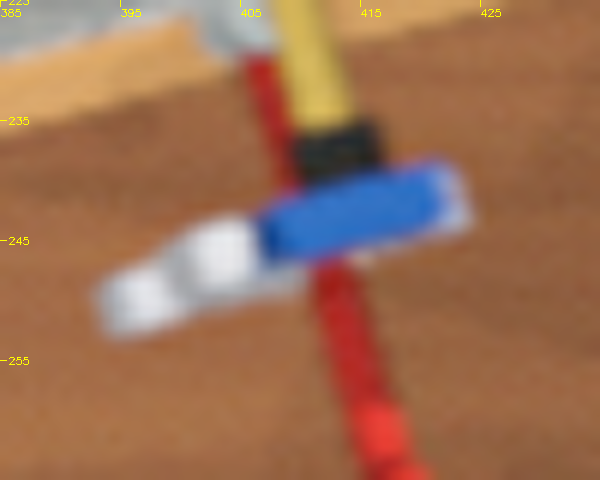

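```bash
python3 - <<'E'
from h import *
a=load('side1.png')['frame'];b=load('side22.png')['frame']
for n,(x,y,w,h) in dict(beaker=(275,172,35,42),jar=(412,250,40,48),gauge=(205,315,50,65)).items():
    print(n,cv2.phaseCorrelate(np.float32(cv2.cvtColor(a[y:y+h,x:x+w],6)),np.float32(cv2.cvtColor(b[y:y+h,x:x+w],6))))
where(); print(workorder.hand_in())
E
```

```text
beaker ((0.15643420373364592, 0.6558666425228701), 0.8651927574181263)
jar ((0.04686389911346467, -0.0087002859203551), 0.9827136432131132)
gauge ((0.00982204813713139, -0.01025731987633094), 0.9975005735291375)
t 29.0 W [ 0.4897 -0.2875  0.3283] P [-127.8 -115.8  328.3] yaw 15.13 tilt [-0.0039 -0.0031] F [-0.5  0.2 -0.2] T [-0.    0.01  0.03] op 0.0866
the job is handed in; nothing more can be done
None
```

The job is done and handed in at about 29 s: the hook is fully out and the blue-grip key is hanging on it, pointing down, against the buffer.

- **Hook:** I pushed it round with the closed fingers. At the stop it held against about 9 N without moving. Its tip stayed in the same place in the pictures taken after the key was hung.
- **Key:** I took it from the grey rack, threaded its eye over the upturned end and slid it back until it pressed the buffer. The last wrist reading there was 5.0 N, and the highest was about 5.9 N. I then eased off to about 1–2 N, with the hook carrying the weight, and let go.
- **Last checks:** The key is still and hangs vertical, within about 2 px of the predicted outline. Its blue tab is against the buffer head. The arm is clear, with wrist force near zero.
- **Jar and gauge:** Comparing side-camera pictures from start and end shows no movement.
- **Beaker:** The same check gave a 0.7 px shift with a weaker match. I put that down to changed shadows, because the arm never went near it, but I didn't check further.
- **Disagreement:** The fingers end about 32 mm short of the TCP that the robot reports. The pictures showed it, and a first push went over the hook without touching it. I allowed for that offset in every later move.

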